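# Make up two part kits on the electronics bench

## Robot

A 7-joint arm with a two-finger parallel gripper is mounted at the origin on the work surface. World frame = base frame: x ahead of the robot, y to its left, z up, the work surface at z = 0. Lengths are in m, angles in rad, forces in N, time in s.
With the tool pointing down it reaches from about 0.425 to 0.875 m from the base axis. Payload 8.4 kg.
Tool frame: the origin (TCP) lies on the front face of the gripper's body, between the roots of the fingers; the fingertips stand 73 mm ahead of it and the grasp point (between the pads) lies 54 mm ahead of it (finger_overhang is the z of the fingertips in the tool frame, in m); z points along the fingers, y is the direction in which the jaws open and shut (so a half turn about z gives the same grasp; the last joint's range is limited). The gripper opens to 85 mm and grips with 20 to 120 N. Pads are 22 mm wide; open, the fingers measure 114 mm over their backs; the gripper's body (76 mm by 85 mm) begins 54 mm behind the grasp point. The pads swing forward as they close: fully open they stand 13 mm farther back than shut.
Start: joints at [-1.287, 0.333, 0.04, 1.465, -0.013, 1.343, -0.059], TCP at [0.243, 0.603, 0.304] pointing down, gripper open.
Joint ranges: [-2.58, 2.58], [-0.38, 2.09], [-1.3, 1.39], [0.25, 2.4], [-1.5, 4.64], [0.08, 2.09], [-2.65, 2.65]. Speed limits (rad/s): [2.22, 2.22, 2.79, 2.79, 3.14, 3.14, 3.14].

## Interface

Orientations are given as a rotation vector (axis times angle).
In Python, from workcell import * gives the robot as it stands. The module is installed in compiled form; this text tells all that it offers.
- The arm moves only by the tool carry_out, never from a script. Its argument "series" is text: rows parted by semicolons, each of 7 numbers parted by spaces: the shift along the tool's x, y, z in cm, then the turn, a rotation vector about the tool's x, y, z in rad, then the closure, from 0 (fully open) to 1 (shut). In form: tx ty tz wx wy wz jaw; .... A call has 1 to 5 rows; each row shifts and turns the commanded pose from where the row before left it, along the tool's axes as they then stand; what a row does not reach is not made up. A row lasts 1/12 s, in which the tool goes at most 41.7 mm and 7.16 degrees, less where a joint would pass 70% of its speed; a pose out of reach is approached as far as the arm can. A call with a gripper value outside its range is refused whole. The fingers move at their own pace and stop on an object; "newtons" is the grip in N (left out, the last holds). Time passes only in rows, so rows that do not move let the fingers close. It gives the time, the measured TCP pose, the force and the opening at its end, in the units of the state.
- read_state(): the state, without advancing time (a new reading comes with each control period).
- grab_frame(name): name is "scene" or "top" or "wrist"; returns the picture (384x512x3 uint8, red, green, blue); there is no depth.
- calibration(name): a dict with "fx", "fy", "cx", "cy" (pixels), "world_to_cam" (4x4, takes a point from world to camera coordinates); the wrist camera has in their place "hand_eye" (4x4, takes a point from camera to tool coordinates, whose origin is the TCP and whose axes are the flange's). Camera axes: x right, y down, z forward; pixel columns grow to the right and rows downward; lengths in m; the calibration is good to about 2 mm. A picture is of the moment at which its call begins: read the wrist's pose just before it. calibration takes no time and is no camera call.
- finish_job(): hands the job in, once; it reports no verdict.
The state is a dict: "clock": time; "joints": joint angles; "qd": joint speeds; "joint_torque": joint torques, N m; "tcp_pos": TCP position; "tcp_rot": TCP orientation; "wrist_force": force on the tool from outside, world axes, zero at the start; "torque": the same for the moment, N m; "gripper_width": finger opening in m.
Only numpy, scipy, OpenCV 4.12 (cv2) and the standard library are available. Lean on these libraries where they do the work, as an engineer would, in place of code of your own. Each camera call takes 0.05 s, during which the arm holds its last target.

## Task

Make up two kits from the parts standing on the green mat: the heat sink, the larger capacitor and the fan go into the three-pocket tray, and the choke and the smaller capacitor into the two-pocket tray. Put one part in each pocket (any pocket of the right tray), the same way up as it stands now and flat on the pocket floor, setting it down rather than dropping it. Leave the multimeter, the solder spool and the stop-button box where they are.

Things in the scene. Friction and masses are not known exactly. Their poses are not given: they have to be found in the camera images.
- heatsink_mid (a point): Heat sink: bare aluminium block with nine upright fins, 45 x 45 mm, 32 mm high, lying base down; the fins run along its x axis. The point is its centre, half-way up, with z up along its height. About 80 g.
- cap_large_mid (a point): Larger can capacitor: near-black cylinder, 40 mm in diameter, 55 mm high, standing on its flat closed end with two tiny solder tabs (6 mm) sticking up from its brown top. The point is its centre, half-way up, with z up along its height. About 90 g.
- cap_small_mid (a point): Smaller can capacitor: the same make, 26 mm in diameter, 40 mm high, standing with its two solder tabs up. The point is its centre, half-way up, with z up along its height. About 30 g.
- fan_mid (a point): Axial fan: square black frame, 50 x 50 mm, 28 mm high, lying flat, with a grey seven-bladed rotor seen from above; sides along its x and y axes. The point is its centre, half-way up, with z up along its height. About 60 g.
- choke_mid (a point): Toroidal choke: copper-wound ring, 50 mm in outer diameter, 19 mm hole, 28 mm high, lying flat. The point is its centre, half-way up, with z up along its height. About 150 g.
- tray_three: Loose shallow grey plastic tray on the green mat (the mat is 2 mm thick and all parts and trays rest on it) with three square pockets in a row, 82 mm (x) by 240 mm (y), 12 mm high, 0.55 kg. Origin: centre of its underside; its long side is y. Each pocket is 76 x 76 mm inside, walls and floor 3 mm thick, so 9 mm deep; pocket centres at y = -79, 0 and +79 mm, x = 0.
- tray_two: Loose shallow grey plastic tray with two square pockets, 82 mm (x) by 161 mm (y), 12 mm high, 0.40 kg. Origin: centre of its underside; its long side is y. Pockets as in the other tray (76 x 76 mm inside, 3 mm walls and floor); pocket centres at y = -39.5 and +39.5 mm, x = 0.
- meter: Handheld multimeter lying on its back, dark grey, 160 x 78 x 36 mm, loose; a bystander. Origin: centre of its underside.
- spool: Solder spool lying flat, white flanges 60 mm in diameter, 52 mm high, loose; a bystander. Origin: centre of its underside.
- estop: Stop-button box: grey, 72 x 72 mm, 78 mm high with its red mushroom head, loose; a bystander. Origin: centre of its underside.
Things that resemble listed ones, but are neither listed nor needed, are in the scene too. Leave any yellow look-alike of the part that bears cap_small_mid alone.

How it is judged:
At the end, for the whole second after the job is handed in: Each part is in its own pocket of the right tray: centre within 26 mm of a pocket centre along the tray's x and y, within 4 mm of its height when resting on the pocket floor, tilted under 0.15 rad, released and at rest; both trays lie flat (under 0.06 rad) (((y of heatsink_mid in the frame of tray_three between -0.105 and -0.053 m and y of cap_large_mid in the frame of tray_three between -0.026 and 0.026 m and y of fan_mid in the frame of tray_three between 0.053 and 0.105 m) or (y of heatsink_mid in the frame of tray_three between -0.105 and -0.053 m and y of cap_large_mid in the frame of tray_three between 0.053 and 0.105 m and y of fan_mid in the frame of tray_three between -0.026 and 0.026 m) or (y of heatsink_mid in the frame of tray_three between -0.026 and 0.026 m and y of cap_large_mid in the frame of tray_three between -0.105 and -0.053 m and y of fan_mid in the frame of tray_three between 0.053 and 0.105 m) or (y of heatsink_mid in the frame of tray_three between -0.026 and 0.026 m and y of cap_large_mid in the frame of tray_three between 0.053 and 0.105 m and y of fan_mid in the frame of tray_three between -0.105 and -0.053 m) or (y of heatsink_mid in the frame of tray_three between 0.053 and 0.105 m and y of cap_large_mid in the frame of tray_three between -0.105 and -0.053 m and y of fan_mid in the frame of tray_three between -0.026 and 0.026 m) or (y of heatsink_mid in the frame of tray_three between 0.053 and 0.105 m and y of cap_large_mid in the frame of tray_three between -0.026 and 0.026 m and y of fan_mid in the frame of tray_three between -0.105 and -0.053 m)) and x of heatsink_mid in the frame of tray_three between -0.026 and 0.026 m and z of heatsink_mid in the frame of tray_three between 0.015 and 0.023 m and angle between each of heatsink_mid, cap_large_mid, fan_mid, choke_mid, cap_small_mid's own z axis and vertical below 0.15 rad and linear speed of each of heatsink, cap_large, fan, choke, cap_small below 0.02 m/s and angular speed of each of heatsink, cap_large, fan, choke, cap_small below 0.3 rad/s and x of cap_large_mid in the frame of tray_three between -0.026 and 0.026 m and z of cap_large_mid in the frame of tray_three between 0.0265 and 0.0345 m and x of fan_mid in the frame of tray_three between -0.026 and 0.026 m and z of fan_mid in the frame of tray_three between 0.013 and 0.021 m and angle between each of tray_three, tray_two's own z axis and vertical below 0.06 rad and ((y of choke_mid in the frame of tray_two between -0.0655 and -0.0135 m and y of cap_small_mid in the frame of tray_two between 0.0135 and 0.0655 m) or (y of choke_mid in the frame of tray_two between 0.0135 and 0.0655 m and y of cap_small_mid in the frame of tray_two between -0.0655 and -0.0135 m)) and x of choke_mid in the frame of tray_two between -0.026 and 0.026 m and z of choke_mid in the frame of tray_two between 0.013 and 0.021 m and x of cap_small_mid in the frame of tray_two between -0.026 and 0.026 m and z of cap_small_mid in the frame of tray_two between 0.019 and 0.027 m); the robot touches nothing.
It fails at once if the multimeter is moved (distance of meter from where it was at the start of the episode above 0.015 m).
It fails at once if the solder spool is moved (distance of spool from where it was at the start of the episode above 0.015 m).
It fails at once if the stop-button box is moved (distance of estop from where it was at the start of the episode above 0.015 m).
It fails at once if a part is dropped (falls free, out of the gripper, faster than 0.7 m/s) ((linear speed of heatsink above 0.7 m/s and contact force between the fingers and heatsink below 0.05 N) or (linear speed of cap_large above 0.7 m/s and contact force between the fingers and cap_large below 0.05 N) or (linear speed of cap_small above 0.7 m/s and contact force between the fingers and cap_small below 0.05 N) or (linear speed of fan above 0.7 m/s and contact force between the fingers and fan below 0.05 N) or (linear speed of choke above 0.7 m/s and contact force between the fingers and choke below 0.05 N)).
It also fails if it takes over 109 s, if anything falls off the work surface, if the arm or the gripper's body presses on something with over 40 N, if the wrist force passes 120 N, or if a joint passes its speed limit or range.

## Working session

There is one attempt and no reset: what is moved stays moved. The work goes in short steps, Python scripts to look and compute and a tool call to move; the robot and the scene stay as the last step left them, time stands still between calls to the robot, and variables do not carry over. Pictures are saved under pics/ and viewed, and the job is handed in when it is done.

Besides the shell and the picture viewer there is one more tool, called after "Request:" by a JSON object that holds its "api" and its "payload", one argument or row to a line. carry_out: Moves the arm, as the interface text tells. Its arguments: {"type":"object","properties":{"series":{"type":"string"},"newtons":{"type":"number"}},"required":["series"]}

```bash
mkdir -p pics
python3 - <<'E'
from workcell import *
import cv2,numpy as np
s=read_state()
for k,v in s.items(): print(k,np.round(v,4))
for n in ("top","scene","wrist"):
    c=calibration(n); print(n,{k:np.round(v,4).tolist() for k,v in c.items()})
    f=grab_frame(n); cv2.imwrite(f"pics/{n}0.png",f[...,::-1])
E
```

```text
clock 0.0
joints [-1.2872  0.3339  0.0399  1.4663 -0.0134  1.3433 -0.0585]
qd [-0.0011  0.0006  0.0003 -0.0002  0.0006 -0.0005  0.0003]
joint_torque [-1.10000e-03 -6.58541e+01  1.36490e+00 -4.05578e+01  1.68000e-02
  1.24000e-02 -0.00000e+00]
tcp_pos [0.2426 0.6026 0.303 ]
tcp_rot [-5.975e-01 -3.084e+00  2.600e-03]
wrist_force [ 0.8593  0.3702 -0.1155]
torque [0.0285 0.0033 0.0224]
gripper_width 0.0854
top {'fx': 465.1152, 'fy': 465.1152, 'cx': 263.2565, 'cy': 186.1181, 'world_to_cam': [[0.0134, -0.9997, 0.0213, -0.0234], [-0.9964, -0.0152, -0.0838, 0.6374], [0.0841, -0.0201, -0.9963, 1.2681], [0.0, 0.0, 0.0, 1.0]]}
scene {'fx': 370.8872, 'fy': 370.8872, 'cx': 259.6007, 'cy': 189.4354, 'world_to_cam': [[0.87, 0.4929, -0.0097, -0.5318], [0.3412, -0.6162, -0.7099, -0.1656], [-0.3559, 0.6143, -0.7043, 1.3434], [0.0, 0.0, 0.0, 1.0]]}
wrist {'fx': 293.8858, 'fy': 293.8858, 'cx': 251.9779, 'cy': 192.9204, 'hand_eye': [[-0.0003, -0.9556, -0.2947, 0.0754], [1.0, -0.0002, -0.0005, 0.0007], [0.0004, -0.2947, 0.9556, -0.0711], [0.0, 0.0, 0.0, 1.0]]}
```

View pics/top0.png

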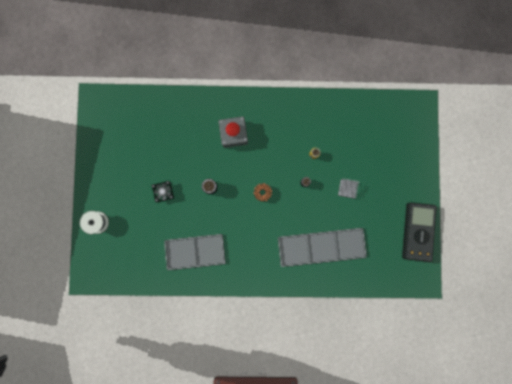

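View pics/scene0.png

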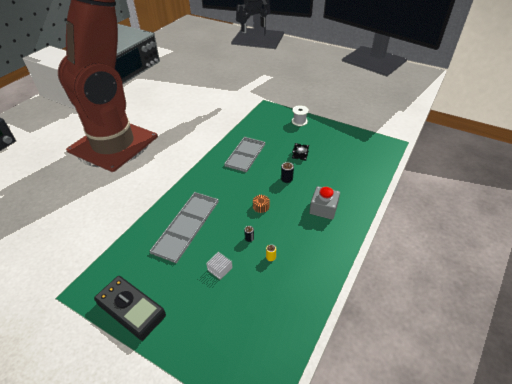

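View pics/wrist0.png

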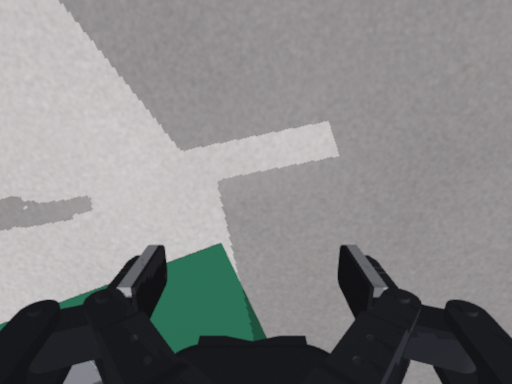

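The top view shows, in pixels: fan (163,191), large cap (210,187), choke (263,192), small cap (306,182), yellow look-alike (315,153), heat sink (349,188), two-pocket tray (195,252), three-pocket tray (322,247), stop box (233,131), spool (94,222) and meter (421,232). Next I'll segment the non-green blobs.

```bash
cat > h.py <<'E'
import numpy as np,cv2
from scipy.spatial.transform import Rotation as R
from workcell import *
def ray(cal,uv,z,T=None):
    """pixel->world point on plane z. T: cam->world if wrist"""
    if T is None: T=np.linalg.inv(np.array(cal["world_to_cam"]))
    uv=np.atleast_2d(np.asarray(uv,float))
    d=np.c_[(uv[:,0]-cal["cx"])/cal["fx"],(uv[:,1]-cal["cy"])/cal["fy"],np.ones(len(uv))]@T[:3,:3].T
    o=T[:3,3]; return o+d*((z-o[2])/d[:,2])[:,None]
def wristT(s):
    M=np.eye(4);M[:3,:3]=R.from_rotvec(s["tcp_rot"]).as_matrix();M[:3,3]=s["tcp_pos"]
    return M@np.array(calibration("wrist")["hand_eye"])
def proj(cal,P,T=None):
    W=np.array(cal["world_to_cam"]) if T is None else np.linalg.inv(T)
    c=np.atleast_2d(P)@W[:3,:3].T+W[:3,3]
    return np.c_[cal["fx"]*c[:,0]/c[:,2]+cal["cx"],cal["fy"]*c[:,1]/c[:,2]+cal["cy"]]
E
python3 - <<'E'
from h import *
f=cv2.imread("pics/top0.png");cal=calibration("top")
hsv=cv2.cvtColor(f,cv2.COLOR_BGR2HSV)
g=((hsv[...,0]>65)&(hsv[...,0]<90)&(hsv[...,1]>110)).astype(np.uint8)
m=1-g
n,l,st,ce=cv2.connectedComponentsWithStats(m,connectivity=4)
for i in range(n):
    if 25<st[i,4]<4000:
        r=cv2.minAreaRect(cv2.findContours((l==i).astype(np.uint8),0,2)[0][0])
        print(i,st[i],np.round(ce[i],1),"rect",np.round(r[0],1),np.round(r[1],1),round(r[2],1),"z=.002",np.round(ray(cal,ce[i],.002)[0],3),"z.03",np.round(ray(cal,ce[i],.03)[0],3))
c=f[120:280,140:380]; cv2.imwrite("pics/topc.png",cv2.resize(c,None,fx=3.3,fy=3.3,interpolation=2))
E
```

```text
22 [217 116  32  32 838] [232.8 131.5] rect [232.8 131.6] [30.4 28.3] 80.5 z=.002 [0.795 0.074 0.002] z.03 [0.79  0.073 0.03 ]
42 [308 146  14  14 139] [314.5 152.6] rect [314.5 152.5] [11.3 12.7] 45.0 z=.002 [ 0.738 -0.16   0.002] z.03 [ 0.734 -0.156  0.03 ]
76 [300 176  12  11 100] [305.7 181.2] rect [305.8 181.3] [ 9.9 10.6] 45.0 z=.002 [ 0.656 -0.136  0.002] z.03 [ 0.653 -0.132  0.03 ]
80 [201 178  17  16 219] [208.8 185.7] rect [209.  185.5] [15. 16.] 90.0 z=.002 [0.639 0.14  0.002] z.03 [0.636 0.137 0.03 ]
81 [337 178  23  21 387] [348.  187.9] rect [347.9 187.8] [20.2 19.4] 9.5 z=.002 [ 0.638 -0.256  0.002] z.03 [ 0.636 -0.251  0.03 ]
84 [151 180  23  22 342] [162.4 191.2] rect [162. 191.] [19.4 19.4] 77.9 z=.002 [0.621 0.27  0.002] z.03 [0.619 0.264 0.03 ]
86 [252 182  22  20 329] [262.4 191.7] rect [262.5 191.5] [19. 21.] 90.0 z=.002 [ 0.624 -0.013  0.002] z.03 [ 0.622 -0.012  0.03 ]
118 [ 277  227   91   41 2873] [321.7 246.8] rect [321.8 246.8] [32.5 89.1] 83.7 z=.002 [ 0.471 -0.181  0.002] z.03 [ 0.472 -0.177  0.03 ]
119 [ 163  233   64   38 2006] [194.3 251.7] rect [194.3 251.8] [33.  61.8] 83.9 z=.002 [0.453 0.176 0.002] z.03 [0.455 0.172 0.03 ]
```

View pics/topc.png

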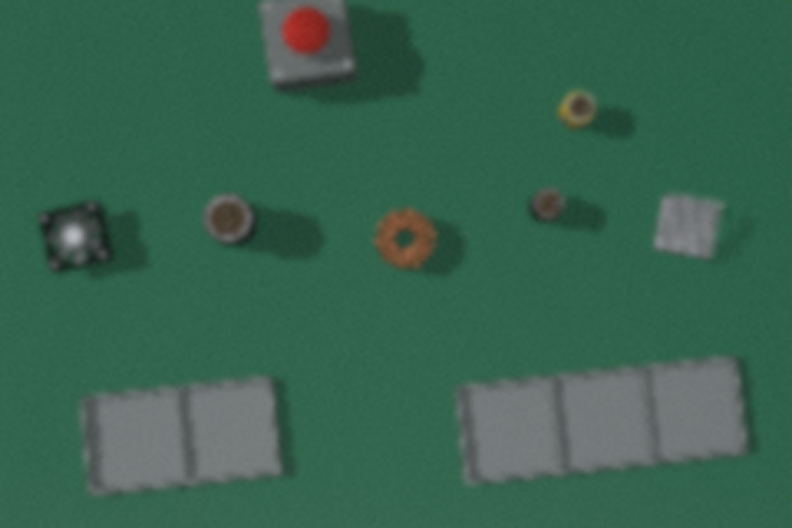

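Run:
```python
from h import *
f=cv2.imread("pics/top0.png");cal=calibration("top")
print("cam",np.linalg.inv(np.array(cal["world_to_cam"]))[:3,3])
F=cv2.resize(f,None,fx=4,fy=4,interpolation=cv2.INTER_CUBIC)
hsv=cv2.cvtColor(F,cv2.COLOR_BGR2HSV)
m=1-((hsv[...,0]>65)&(hsv[...,0]<90)&(hsv[...,1]>110)).astype(np.uint8)
n,l,st,ce=cv2.connectedComponentsWithStats(m,connectivity=4)
P={"heat":(348,188,.018),"fan":(162,191,.016),"choke":(262,184,.016),"capL":(209,186,.03),"capS":(306,181,.022),"yel":(314,153,.022),"tray3":(322,247,.008),"tray2":(194,252,.008)}
for k,(u,v,z) in P.items():
    i=l[v*4,u*4] or l[int(v*4)+8,u*4]
    c=max(cv2.findContours((l==i).astype(np.uint8),cv2.RETR_EXTERNAL,2)[0],key=cv2.contourArea)
    w=ray(cal,(c[:,0,:]-1.5)/4,z)[:,:2]
    hull=cv2.convexHull((w*1000).astype(np.float32))
    r=cv2.minAreaRect(hull); M=cv2.moments(hull)
    print(k,"centroid",np.round([M['m10']/M['m00'],M['m01']/M['m00']],1),"rect",np.round(r[0],1),np.round(r[1],1),round(r[2],1))
```

```text
cam [0.52880841 0.01173672 1.31725925]
heat centroid [ 637.  -253.3] rect [ 637.2 -253.2] [58.6 56.3] 81.1
fan centroid [620.3 268. ] rect [620.3 267.9] [54.9 54.9] 14.1
choke centroid [622.5 -12.4] rect [622.8 -11.9] [57.6 57.6] 45.8
capL centroid [636.1 136.9] rect [636.2 136.9] [45.2 46.4] 0.9
capS centroid [ 653.5 -133. ] rect [ 653.6 -133. ] [30.2 31.5] 45.6
yel centroid [ 735.  -157.5] rect [ 735.1 -157.6] [34.4 38.9] 45.7
tray3 centroid [ 470.9 -181. ] rect [ 470.9 -181.4] [ 91.8 250.8] 6.8
tray2 centroid [453.2 174.3] rect [453.3 174.1] [ 92.2 173.2] 6.7
```

```bash
cat > go.py <<'E'
import sys
from h import *
# go.py x y z yawdeg(of tool y, world) -> delta in tool axes (cm), turn rotvec in tool
x,y,z,yaw=map(float,sys.argv[1:5])
s=read_state();Rm=R.from_rotvec(s["tcp_rot"])
ya=np.radians(yaw);ty=np.array([np.cos(ya),np.sin(ya),0]);tz=np.array([0,0,-1.]);tx=np.cross(ty,tz)
Rt=R.from_matrix(np.c_[tx,ty,tz])
p=np.array(s["tcp_pos"]);d=np.array([x,y,z])-p
w=(Rm.inv()*Rt).as_rotvec()
print("t%.2f pos"%s["clock"],np.round(p,4),"yaw %.1f"%np.degrees(np.arctan2(*Rm.as_matrix()[[1,0],1])),"q1,q7",np.round(np.array(s["joints"])[[0,6]],2))
print("shift first cm",np.round(Rm.inv().apply(d)*100,2)," after turn cm",np.round(Rt.inv().apply(d)*100,2)," turn",np.round(w,3),"width",round(s["gripper_width"],4),"F",np.round(s["wrist_force"],1))
E
python3 go.py .620 .268 .24 12
```

```text
t0.15 pos [0.2427 0.6027 0.3032] yaw 68.1 q1,q7 [-1.29 -0.06]
shift first cm [-47.5  -16.95   6.35]  after turn cm [-40.59  29.95   6.32]  turn [-0.001  0.001  0.979] width 0.0853 F [-1.  -0.6 -0.3]
```

Request:
{"api": "carry_out", "payload": {
  "series": "-3.6 -1.3 0.4 0 0 0 0;-3.6 -1.3 0.5 0 0 0 0;-3.7 -1.3 0.5 0 0 0 0;-3.7 -1.3 0.5 0 0 0 0;-3.7 -1.3 0.5 0 0 0 0"
}}

```text
clock: 0.57
tcp_pos: [0.3893, 0.4728, 0.2795]
tcp_rot: [-0.597, -3.084, 0.0]
wrist_force: [0.6, 0.4, 0.1]
gripper_width: 0.0851
```

Request:
{"api": "carry_out", "payload": {
  "series": "-3.7 -1.3 0.5 0 0 0 0;-3.7 -1.3 0.5 0 0 0 0;-3.7 -1.3 0.5 0 0 0 0;-3.7 -1.3 0.5 0 0 0 0;-3.7 -1.3 0.5 0 0 0 0"
}}

```text
clock: 0.98
tcp_pos: [0.5367, 0.3433, 0.2546]
tcp_rot: [-0.597, -3.084, 0.0]
wrist_force: [0.0, 1.4, 0.4]
gripper_width: 0.0854
```

Request:
{"api": "carry_out", "payload": {
  "series": "-3.7 -1.3 0.5 0 0 0.12 0;-3.5 -1.3 0.5 0 0 0.12 0;-3.5 -1.3 0.5 0 0 0.12 0;0 0 0 0 0 0.12 0;0 0 0 0 0 0.12 0"
}}

```text
clock: 1.4
tcp_pos: [0.6118, 0.2559, 0.2391]
tcp_rot: [1.498, 2.761, -0.003]
wrist_force: [-0.9, 0.8, -0.6]
gripper_width: 0.0853
```

```bash
python3 go.py .620 .268 .24 12
```

```text
t1.40 pos [0.6118 0.2559 0.2391] yaw 33.0 q1,q7 [-0.75  0.23]
shift first cm [ 0.57  1.35 -0.09]  after turn cm [ 1.02  1.05 -0.09]  turn [-0.001  0.002  0.367] width 0.0853 F [-0.9  0.8 -0.6]
```

Request:
{"api": "carry_out", "payload": {
  "series": "0.6 1.3 0 0 0 0.12 0;0 0 0 0 0 0.12 0;0 0 0 0 0 0.12 0"
}}

```text
clock: 1.65
tcp_pos: [0.6177, 0.2727, 0.2393]
tcp_rot: [-1.96, -2.454, 0.001]
wrist_force: [-0.8, -0.3, -1.3]
gripper_width: 0.0854
```

```bash
cat > snap.py <<'E'
import sys
from h import *
n=sys.argv[1]
s=read_state();f=grab_frame("wrist")
cv2.imwrite(f"pics/{n}.png",f[...,::-1]);np.savez(f"pics/{n}.npz",T=wristT(s))
print(s["clock"],np.round(s["tcp_pos"],4))
E
python3 snap.py w_fan
```

```text
1.65 [0.6177 0.2727 0.2393]
```

View pics/w_fan.png

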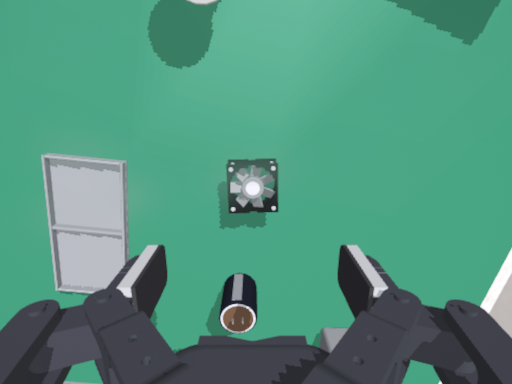

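Run:
```python
from h import *
f=cv2.imread("pics/w_fan.png");T=np.load("pics/w_fan.npz")["T"];cal=calibration("wrist")
roi=f[150:225,215:290]
cv2.imwrite("pics/fanz.png",cv2.resize(roi,None,fx=7,fy=7,interpolation=0))
h=cv2.cvtColor(f,cv2.COLOR_BGR2HSV)
m=1-((h[...,0]>60)&(h[...,0]<95)&(h[...,1]>110)).astype(np.uint8)
n,l,st,ce=cv2.connectedComponentsWithStats(m,connectivity=4)
i=l[175,235];c=max(cv2.findContours((l==i).astype(np.uint8),0,2)[0],key=cv2.contourArea)
w=ray(cal,c[:,0,:],.016,T)[:,:2]*1000;r=cv2.minAreaRect(w.astype(np.float32));print(st[i],r)
q=ray(cal,[(230,169),(273,168),(274,208.5),(233.5,209)],.030,T)*1000;print(q.round(1),q.mean(0),np.linalg.norm(np.diff(q,axis=0),axis=1))
# tray2 outer at z .014
for uv in [(43,155),(128,160),(58,291),(126,229)]: print(ray(cal,uv,.014,T).round(4))
```

```text
[ 226  159   52   54 2605] ((618.85546875, 265.16241455078125), (53.07292175292969, 57.36134338378906), 14.190166473388672)
[[593.8 281.3  30. ]
 [634.4 291.5  30. ]
 [645.5 251.1  30. ]
 [605.5 241.4  30. ]] [619.7862852  266.33342023  30.        ] [41.88135206 41.97687861 41.1327728 ]
[[0.4052 0.2498 0.014 ]]
[[0.4899 0.2638 0.014 ]]
[[0.425 0.089 0.014]]
[[0.4954 0.1864 0.014 ]]
```

View pics/fanz.png

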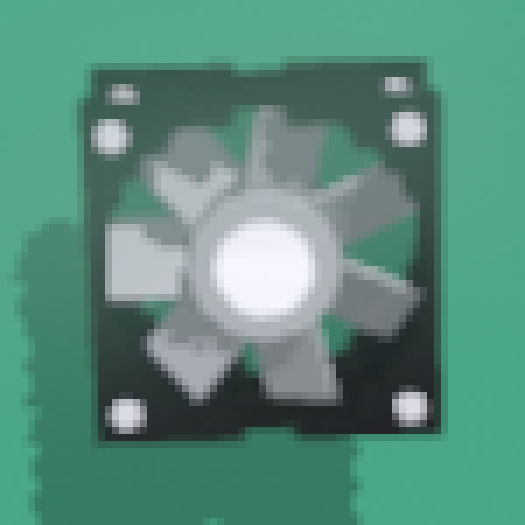

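The picture shows the fan nearly aligned with the tool at (253,187), clear all round; the large cap is at (240,305) and the two-pocket tray at (85,225). The fan's screw dots are 42 mm apart and put it at (0.620, 0.266) with a yaw of 14°, which agrees with the top view.

```bash
python3 go.py .620 .266 .0845 14.1
```

```text
t1.70 pos [0.6176 0.2724 0.2393] yaw 12.2 q1,q7 [-0.8  -0.13]
shift first cm [-0.67  0.11 15.48]  after turn cm [-0.67  0.08 15.48]  turn [-0.001  0.    -0.032] width 0.085 F [-0.8 -1.  -0. ]
```

Request:
{"api": "carry_out", "payload": {
  "series": "-0.7 0.1 3.5 0 0 -0.03 0;0 0 3.5 0 0 0 0;0 0 3.5 0 0 0 0;0 0 2.5 0 0 0 0;0 0 1.5 0 0 0 0"
}}

```text
clock: 2.12
tcp_pos: [0.6186, 0.2647, 0.0912]
tcp_rot: [-1.913, -2.49, 0.007]
wrist_force: [0.0, -0.7, -0.4]
gripper_width: 0.0854
```

Request:
{"api": "carry_out", "payload": {
  "series": "0 0 1 0 0 0 0;0 0 0 0 0 0 0.5;0 0 0 0 0 0 0.6;0 0 0 0 0 0 0.6;0 0 0 0 0 0 0.6",
  "newtons": 30
}}

```text
clock: 2.53
tcp_pos: [0.6215, 0.2658, 0.0871]
tcp_rot: [1.916, 2.488, 0.005]
wrist_force: [-0.2, 0.2, 0.1]
gripper_width: 0.049
```

```bash
python3 go.py .620 .266 .0845 14.1; python3 snap.py w_fan2
```

```text
t2.53 pos [0.6215 0.2658 0.0871] yaw 14.8 q1,q7 [-0.75 -0.03]
shift first cm [ 0.05 -0.14  0.26]  after turn cm [ 0.05 -0.14  0.26]  turn [ 0.003 -0.001  0.012] width 0.049 F [-0.2  0.2  0.1]
2.5333 [0.6215 0.2658 0.0871]
```

View pics/w_fan2.png

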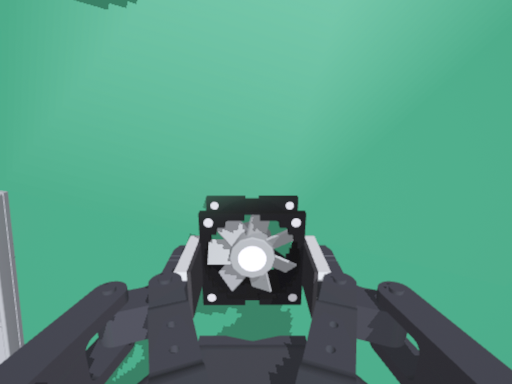

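The fan sits between the pads at (252,258) and the opening is 49 mm, so it is gripped. Lift.

Request:
{"api": "carry_out", "payload": {
  "series": "0 0 0 0 0 0 0.6;0 0 -1 0 0 0 0.6;0 0 -3 0 0 0 0.6;0 0 -3 0 0 0 0.6;0 0 -3 0 0 0 0.6"
}}

```text
clock: 3.0
tcp_pos: [0.6201, 0.2652, 0.1868]
tcp_rot: [-1.917, -2.489, 0.001]
wrist_force: [-0.2, -0.1, -0.7]
gripper_width: 0.0491
```

```bash
python3 go.py .4617 -.1026 .19 6.7; python3 snap.py w_fan3
```

```text
t3.00 pos [0.6201 0.2652 0.1868] yaw 14.8 q1,q7 [-0.78 -0.06]
shift first cm [-31.52 -24.7   -0.3 ]  after turn cm [-34.68 -20.02  -0.32]  turn [-0.     0.     0.141] width 0.0491 F [-0.2 -0.1 -0.7]
3.0 [0.6201 0.2652 0.1868]
```

View pics/w_fan3.png

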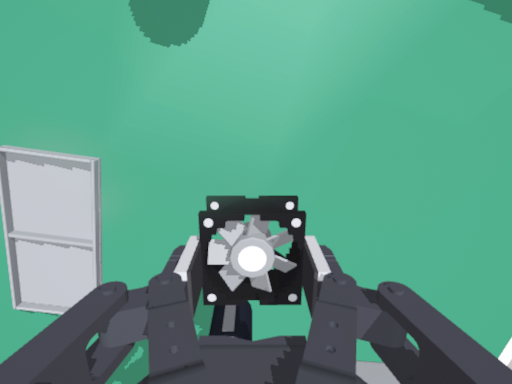

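Fan is held and the view is unobstructed. Carrying it to the +y pocket of the three-pocket tray.

Request:
{"api": "carry_out", "payload": {
  "series": "-2 -1.5 0 0 0 0 0.6;-3 -2.4 0 0 0 0 0.6;-3 -2.4 0 0 0 0 0.6;-3 -2.4 0 0 0 0 0.6;-3 -2.4 0 0 0 0 0.6"
}}

```text
clock: 3.47
tcp_pos: [0.5478, 0.1002, 0.1856]
tcp_rot: [1.917, 2.489, 0.001]
wrist_force: [0.7, -0.5, 0.2]
gripper_width: 0.0494
```

Request:
{"api": "carry_out", "payload": {
  "series": "-3 -2.4 0 0 0 0 0.6;-3 -2.4 0 0 0 0 0.6;-3 -2.4 0 0 0 0 0.6;-3 -2.4 0 0 0 0 0.6;-3 -2.3 0 0 0 0.07 0.6"
}}

```text
clock: 3.88
tcp_pos: [0.4708, -0.0753, 0.1856]
tcp_rot: [2.002, 2.421, 0.002]
wrist_force: [2.1, -1.1, 0.1]
gripper_width: 0.0493
```

Request:
{"api": "carry_out", "payload": {
  "series": "-2.5 -1.5 0 0 0 0.07 0.6;0 0 0 0 0 0 0.6"
}}

```text
clock: 4.05
tcp_pos: [0.4595, -0.1069, 0.1857]
tcp_rot: [2.1, 2.336, 0.001]
wrist_force: [0.1, -0.2, 0.0]
gripper_width: 0.0491
```

```bash
python3 go.py .4617 -.1026 .19 6.7; python3 snap.py w_t3
```

```text
t4.05 pos [ 0.4595 -0.1069  0.1857] yaw 6.1 q1,q7 [-0.48  0.29]
shift first cm [ 0.41  0.26 -0.43]  after turn cm [ 0.4   0.26 -0.43]  turn [ 0.001  0.    -0.011] width 0.0491 F [ 0.1 -0.2  0. ]
4.05 [ 0.4595 -0.1069  0.1857]
```

View pics/w_t3.png

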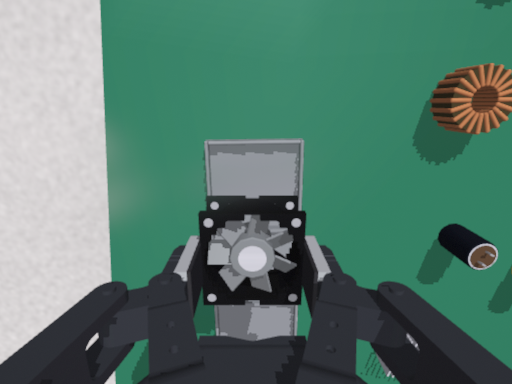

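Run:
```python
from h import *
T=np.load("pics/w_t3.npz")["T"];cal=calibration("wrist")
q=ray(cal,[(205.5,140.5),(303,139)],.014,T);print(q)
d=q[1]-q[0];print(np.linalg.norm(d),np.degrees(np.arctan2(d[1],d[0])))
m=q.mean(0);a=np.arctan2(d[1],d[0]);e=np.array([-np.sin(a),np.cos(a)])
for k in(41,120,199):print(m[:2]-e*k/1000)
```

```text
[[ 0.41701623 -0.06525994  0.014     ]
 [ 0.49630118 -0.05562287  0.014     ]]
0.07986850038165653 6.930297816202625
[ 0.46160584 -0.10114185]
[ 0.47113812 -0.17956465]
[ 0.4806704  -0.25798745]
```

The tray's end wall shows at row 140, columns 206–303. It measures 80 mm with a yaw of 6.9°, and the pocket centre (0.4616, -0.102) agrees with the top view. Lowering.

Request:
{"api": "carry_out", "payload": {
  "series": "0.4 0.2 2 0 0 -0.01 0.6;0 0 3 0 0 0 0.6;0 0 2.5 0 0 0 0.6;0 0 1 0 0 0 0.6;0 0 0.5 0 0 0 0.6"
}}

```text
clock: 4.52
tcp_pos: [0.4629, -0.0961, 0.0938]
tcp_rot: [-2.072, -2.359, 0.003]
wrist_force: [1.0, 0.1, 0.4]
gripper_width: 0.0492
```

Request:
{"api": "carry_out", "payload": {
  "series": "0 0 0.2 0 0 0 0.6;0 0 0.2 0 0 0 0.6;0 0 0 0 0 0 0.6"
}}

```text
clock: 4.77
tcp_pos: [0.4641, -0.0968, 0.0918]
tcp_rot: [2.074, 2.359, 0.002]
wrist_force: [0.9, -0.7, -1.6]
gripper_width: 0.0491
```

Request:
{"api": "carry_out", "payload": {
  "series": "-0.5 -0.2 0 0 0 0 0.6;0 0 0.1 0 0 0 0.6;0 0 0.1 0 0 0 0.6"
}}

```text
clock: 5.02
tcp_pos: [0.4624, -0.1027, 0.0898]
tcp_rot: [2.075, 2.357, 0.002]
wrist_force: [-11.9, -1.2, 35.8]
gripper_width: 0.049
```

```bash
python3 go.py .4617 -.1020 .0895 6.9
```

```text
t5.02 pos [ 0.4624 -0.1027  0.0898] yaw 7.3 q1,q7 [-0.43  0.43]
shift first cm [ 0.08 -0.06  0.03]  after turn cm [ 0.08 -0.06  0.03]  turn [ 0.001 -0.     0.007] width 0.049 F [-11.9  -1.2  35.8]
```

Contact at the expected height. I'll ease off the force, then release.

Request:
{"api": "carry_out", "payload": {
  "series": "0 0 -0.1 0 0 0 0.6;0 0 0 0 0 0 0.6;0 0 0 0 0 0 0.35;0 0 0 0 0 0 0.25;0 0 0 0 0 0 0.15"
}}

```text
clock: 5.43
tcp_pos: [0.462, -0.102, 0.0899]
tcp_rot: [-2.075, -2.359, -0.0]
wrist_force: [-0.0, -0.2, -0.7]
gripper_width: 0.0723
```

Request:
{"api": "carry_out", "payload": {
  "series": "0 0 0 0 0 0 0;0 0 -2 0 0 0 0;0 0 -3.5 0 0 0 0;0 0 -3.5 0 0 0 0;0 0 -2 0 0 0 0"
}}

```text
clock: 5.85
tcp_pos: [0.4628, -0.1026, 0.203]
tcp_rot: [2.074, 2.356, 0.003]
wrist_force: [1.3, -0.1, 0.6]
gripper_width: 0.0853
```

```bash
python3 go.py .636 .137 .25 6.9;python3 snap.py w_t3b
```

```text
t5.85 pos [ 0.4628 -0.1026  0.203 ] yaw 7.3 q1,q7 [-0.5   0.29]
shift first cm [21.57 20.23 -4.65]  after turn cm [21.71 20.07 -4.7 ]  turn [0.003 0.001 0.007] width 0.0853 F [ 1.3 -0.1  0.6]
5.85 [ 0.4628 -0.1026  0.203 ]
```

View pics/w_t3b.png

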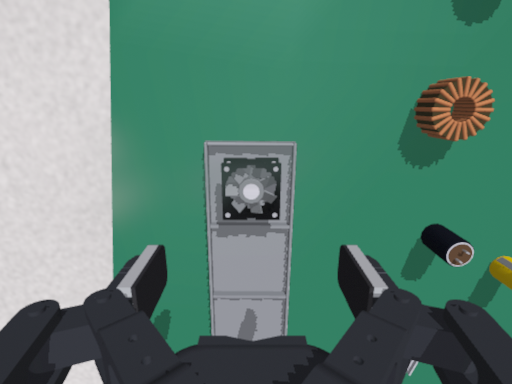

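The fan sits in the end pocket, centred at (251,190), inside the walls (columns 207–295). Now the large capacitor.

Request:
{"api": "carry_out", "payload": {
  "series": "1.5 1.4 -0.5 0 0 0 0;2.8 2.6 -0.5 0 0 0 0;2.9 2.7 -0.5 0 0 0 0;2.9 2.7 -0.5 0 0 0 0;2.9 2.7 0 0 0 0 0"
}}

```text
clock: 6.32
tcp_pos: [0.5667, 0.0441, 0.2206]
tcp_rot: [2.075, 2.359, 0.002]
wrist_force: [0.4, 0.0, 1.6]
gripper_width: 0.0852
```

Request:
{"api": "carry_out", "payload": {
  "series": "2.9 2.7 0 0 0 0 0;2.9 2.7 0 0 0 0 0;2.7 2.6 0 0 0 0 0;0 0 0 0 0 0 0"
}}

```text
clock: 6.65
tcp_pos: [0.6357, 0.1456, 0.2179]
tcp_rot: [-2.063, -2.367, -0.002]
wrist_force: [-1.6, 0.8, -1.3]
gripper_width: 0.0854
```

```bash
python3 go.py .636 .137 .25 6.9;python3 snap.py w_cl
```

```text
t6.65 pos [0.6357 0.1456 0.2179] yaw 7.8 q1,q7 [-0.67  0.01]
shift first cm [-0.85 -0.09 -3.21]  after turn cm [-0.85 -0.08 -3.21]  turn [-0.    -0.002  0.016] width 0.0854 F [-1.6  0.8 -1.3]
6.65 [0.6357 0.1456 0.2179]
```

View pics/w_cl.png

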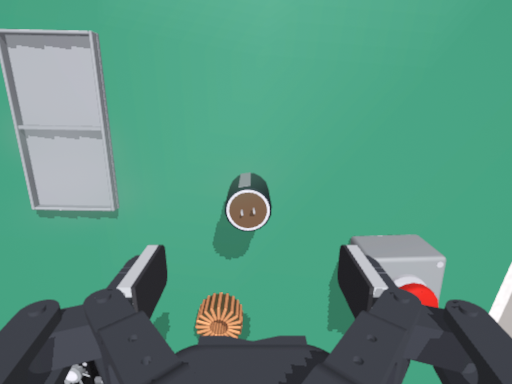

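```bash
python3 - <<'E'
from h import *
T=np.load("pics/w_cl.npz")["T"];cal=calibration("wrist")
f=cv2.imread("pics/w_cl.png");g=f[170:245,210:290].astype(int)
m=((g[...,2]>g[...,1]+10)&(g[...,2]<140)).astype(np.uint8)
ys,xs=np.nonzero(m);print(len(xs),xs.mean()+210,ys.mean()+170,np.ptp(xs),np.ptp(ys))
print(ray(cal,(xs.mean()+210,ys.mean()+170),.057,T))
q=ray(cal,[(226.5,210),(270.5,210)],.057,T);print(q,np.linalg.norm(q[1]-q[0]))
E
python3 go.py .636 .137 .095 7
```

```text
934 247.64989293361884 209.70663811563168 35 34
[[0.63358268 0.13501287 0.057     ]]
[[0.61598634 0.13232963 0.057     ]
 [0.65266473 0.13736979 0.057     ]] 0.03702306657231998
t6.70 pos [0.6346 0.1416 0.218 ] yaw 7.7 q1,q7 [-0.67  0.01]
shift first cm [-0.48  0.09 12.3 ]  after turn cm [-0.48  0.08 12.3 ]  turn [-0.001 -0.     0.012] width 0.0851 F [ 0.3 -1.1 -0.2]
```

Request:
{"api": "carry_out", "payload": {
  "series": "-0.5 0.1 2 0 0 0.01 0;0 0 3.5 0 0 0 0;0 0 3.5 0 0 0 0;0 0 2 0 0 0 0;0 0 0.8 0 0 0 0"
}}

```text
clock: 7.12
tcp_pos: [0.6332, 0.1306, 0.0979]
tcp_rot: [-2.086, -2.346, 0.008]
wrist_force: [-0.1, -0.0, 1.1]
gripper_width: 0.0855
```

Request:
{"api": "carry_out", "payload": {
  "series": "0 0 0.5 0 0 0 0;0 0 0 0 0 0 0;0 0 0 0 0 0 0.3"
}}

```text
clock: 7.37
tcp_pos: [0.6364, 0.1318, 0.0983]
tcp_rot: [2.086, 2.347, 0.002]
wrist_force: [0.1, -0.5, 0.8]
gripper_width: 0.0755
```

```bash
python3 go.py .635 .136 .095 7;python3 snap.py w_cl2
```

```text
t7.37 pos [0.6364 0.1318 0.0983] yaw 6.7 q1,q7 [-0.62  0.06]
shift first cm [ 0.44 -0.09  0.33]  after turn cm [ 0.44 -0.08  0.33]  turn [ 0.002 -0.    -0.005] width 0.0755 F [ 0.1 -0.5  0.8]
7.3667 [0.6364 0.1318 0.0983]
```

View pics/w_cl2.png

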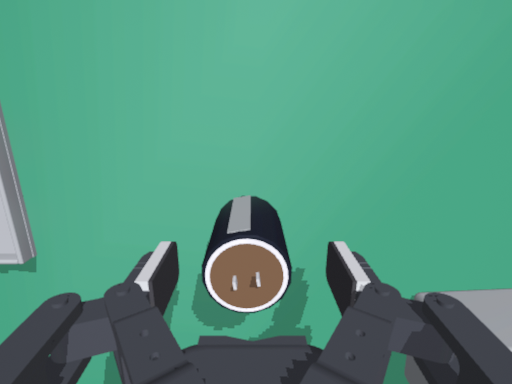

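```bash
python3 - <<'E'
from h import *
T=np.load("pics/w_cl2.npz")["T"];cal=calibration("wrist")
print(ray(cal,(247,273.5),.057,T), np.ptp(ray(cal,[(204,273),(290,273)],.057,T),axis=0))
E
python3 go.py .635 .136 .095 7
```

```text
[[0.6338564 0.1358372 0.057    ]] [3.73424732e-02 4.35615479e-03 1.38777878e-17]
t7.42 pos [0.6365 0.1319 0.0987] yaw 6.7 q1,q7 [-0.62  0.06]
shift first cm [ 0.42 -0.11  0.37]  after turn cm [ 0.42 -0.1   0.37]  turn [ 0.002 -0.    -0.004] width 0.0685 F [ 1.2 -0.  -0.8]
```

Request:
{"api": "carry_out", "payload": {
  "series": "0.4 -0.2 0.3 0 0 0 0.3;0 0 0 0 0 0 0.3;0 0 0 0 0 0 0.5;0 0 0 0 0 0 0.7;0 0 0 0 0 0 0.7",
  "newtons": 35
}}

```text
clock: 7.83
tcp_pos: [0.6333, 0.136, 0.0945]
tcp_rot: [2.086, 2.349, 0.001]
wrist_force: [-0.9, 0.9, 4.0]
gripper_width: 0.039
```

Request:
{"api": "carry_out", "payload": {
  "series": "0 0 0 0 0 0 0.7;0 0 0 0 0 0 0.7;0 0 -1 0 0 0 0.7;0 0 -3 0 0 0 0.7;0 0 -3 0 0 0 0.7"
}}

```text
clock: 8.25
tcp_pos: [0.6321, 0.1351, 0.1637]
tcp_rot: [-2.086, -2.347, 0.005]
wrist_force: [0.9, 0.6, -0.5]
gripper_width: 0.0393
```

Request:
{"api": "carry_out", "payload": {
  "series": "0 0 -3 0 0 0 0.7;0 0 -1 0 0 0 0.7;0 0 0 0 0 0 0.7"
}}

```text
clock: 8.5
tcp_pos: [0.6346, 0.1356, 0.2075]
tcp_rot: [2.085, 2.346, 0.007]
wrist_force: [0.6, 0.2, -0.8]
gripper_width: 0.0388
```

```bash
python3 snap.py w_cl3; python3 go.py .4711 -.1802 .21 7
```

```text
8.5 [0.6346 0.1356 0.2075]
t8.55 pos [0.6336 0.1357 0.205 ] yaw 6.8 q1,q7 [-0.67  0.01]
shift first cm [-29.46 -19.85  -0.55]  after turn cm [-29.37 -19.98  -0.5 ]  turn [ 0.002 -0.001 -0.004] width 0.0389 F [-0.1  0.1 -1.4]
```

View pics/w_cl3.png

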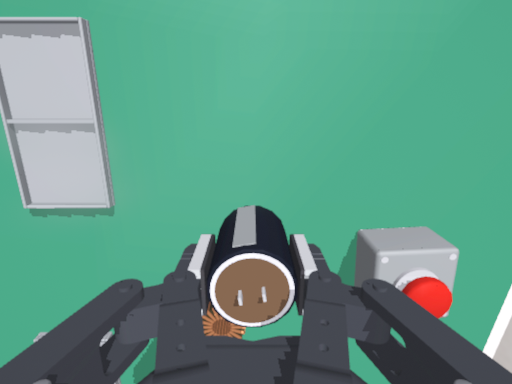

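The capacitor is held upright at (252,285) with a 39 mm opening. Carrying it to the middle pocket.

Request:
{"api": "carry_out", "payload": {
  "series": "-1.5 -1 0 0 0 0 0.7;-2.7 -1.8 0 0 0 0 0.7;-2.9 -2 0 0 0 0 0.7;-2.9 -2 0 0 0 0 0.7;-2.9 -2 0 0 0 0 0.7"
}}

```text
clock: 8.97
tcp_pos: [0.5589, -0.004, 0.2017]
tcp_rot: [-2.085, -2.348, 0.005]
wrist_force: [0.7, -0.6, 0.3]
gripper_width: 0.0388
```

Request:
{"api": "carry_out", "payload": {
  "series": "-2.9 -2 0 0 0 0 0.7;-2.9 -2 0 0 0 0 0.7;-2.9 -2 0 0 0 0 0.7;-2.9 -1.9 0 0 0 0 0.7;-2.7 -1.8 0 0 0 0 0.7"
}}

```text
clock: 9.38
tcp_pos: [0.4792, -0.1575, 0.2022]
tcp_rot: [-2.086, -2.347, 0.003]
wrist_force: [0.3, 0.6, 0.1]
gripper_width: 0.0392
```

Request:
{"api": "carry_out", "payload": {
  "series": "-2.2 -1.4 0 0 0 0 0.7;0 0 0 0 0 0 0.7;0 0 0 0 0 0 0.7"
}}

```text
clock: 9.63
tcp_pos: [0.4686, -0.1807, 0.2025]
tcp_rot: [-2.089, -2.344, 0.002]
wrist_force: [0.9, 0.8, -1.2]
gripper_width: 0.0392
```

```bash
python3 go.py .4711 -.1802 .0975 7; python3 snap.py w_cl4
```

```text
t9.63 pos [ 0.4686 -0.1807  0.2025] yaw 6.6 q1,q7 [-0.37  0.49]
shift first cm [ 0.02  0.28 10.5 ]  after turn cm [ 0.02  0.26 10.5 ]  turn [-0.002 -0.    -0.007] width 0.0392 F [ 0.9  0.8 -1.2]
9.6333 [ 0.4686 -0.1807  0.2025]
```

View pics/w_cl4.png

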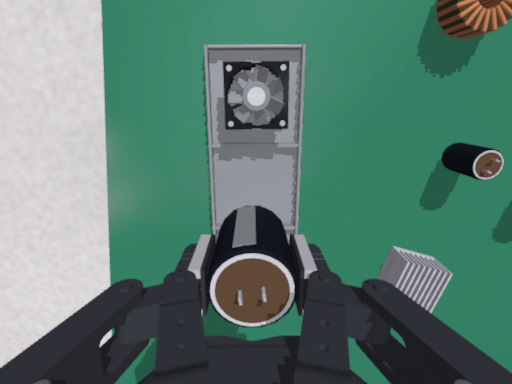

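The fan is in its end pocket, centred at (256,95), and the empty middle pocket is in line below it. Lowering.

Request:
{"api": "carry_out", "payload": {
  "series": "0 0.3 2 0 0 0 0.7;0 0 3.5 0 0 0 0.7;0 0 2.5 0 0 0 0.7;0 0 1.2 0 0 0 0.7;0 0 0.6 0 0 0 0.7"
}}

```text
clock: 10.1
tcp_pos: [0.4722, -0.1779, 0.1036]
tcp_rot: [-2.082, -2.348, 0.004]
wrist_force: [0.4, 1.1, 0.1]
gripper_width: 0.0391
```

Request:
{"api": "carry_out", "payload": {
  "series": "0 0 0.3 0 0 0 0.7;0 0 0.1 0 0 0 0.7;0 0 0 0 0 0 0.7"
}}

```text
clock: 10.35
tcp_pos: [0.4738, -0.1793, 0.1028]
tcp_rot: [2.086, 2.348, 0.001]
wrist_force: [0.7, 0.6, -1.1]
gripper_width: 0.0389
```

Request:
{"api": "carry_out", "payload": {
  "series": "0 -0.2 0.2 0 0 0 0.7;0 0 0.1 0 0 0 0.7;0 0 0 0 0 0 0.7"
}}

```text
clock: 10.6
tcp_pos: [0.4712, -0.1796, 0.0993]
tcp_rot: [2.087, 2.348, 0.001]
wrist_force: [-0.7, -0.5, -0.6]
gripper_width: 0.0389
```

Request:
{"api": "carry_out", "payload": {
  "series": "0 0 0.1 0 0 0 0.7;0 0 0 0 0 0 0.7"
}}

```text
clock: 10.77
tcp_pos: [0.4712, -0.1795, 0.0981]
tcp_rot: [2.086, 2.348, 0.0]
wrist_force: [0.6, 0.4, -0.7]
gripper_width: 0.0391
```

Request:
{"api": "carry_out", "payload": {
  "series": "0 0 0.1 0 0 0 0.7;0 0 0 0 0 0 0.7"
}}

```text
clock: 10.93
tcp_pos: [0.4713, -0.1796, 0.0974]
tcp_rot: [2.087, 2.348, 0.001]
wrist_force: [-2.5, 0.8, 6.4]
gripper_width: 0.0392
```

Touching down with 6 N. Release.

Request:
{"api": "carry_out", "payload": {
  "series": "0 0 0 0 0 0 0.45;0 0 0 0 0 0 0.35;0 0 0 0 0 0 0.1;0 0 0 0 0 0 0;0 0 0 0 0 0 0"
}}

```text
clock: 11.35
tcp_pos: [0.4711, -0.1796, 0.0969]
tcp_rot: [-2.087, -2.349, 0.0]
wrist_force: [-0.5, -0.2, -0.2]
gripper_width: 0.0855
```

Request:
{"api": "carry_out", "payload": {
  "series": "0 0 -2 0 0 0 0;0 0 -3.5 0 0 0 0;0 0 -3.5 0 0 0 0;0 0 -3 0 0 0 0;0 0 0 0 0 0 0"
}}

```text
clock: 11.77
tcp_pos: [0.4735, -0.1807, 0.2225]
tcp_rot: [2.083, 2.343, 0.008]
wrist_force: [1.0, -1.7, -0.1]
gripper_width: 0.0856
```

```bash
python3 go.py .637 -.2533 .22 -9; python3 snap.py w_cl5
```

```text
t11.77 pos [ 0.4735 -0.1807  0.2225] yaw 6.7 q1,q7 [-0.39  0.47]
shift first cm [-9.13 15.39  0.39]  after turn cm [-4.61 17.29  0.25]  turn [0.008 0.    0.274] width 0.0856 F [ 1.  -1.7 -0.1]
11.7667 [ 0.4735 -0.1807  0.2225]
```

View pics/w_cl5.png

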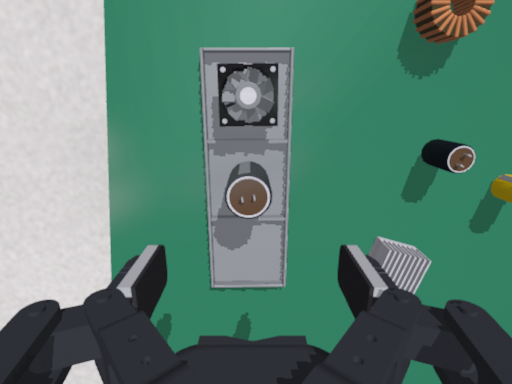

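The large cap stands upright in the middle pocket with its base at about (248,180). Next is the heat sink.

Request:
{"api": "carry_out", "payload": {
  "series": "-1.5 2.6 0 0 0 0 0;-1.9 3.2 0 0 0 0 0;-1.9 3.2 0 0 0 0 0;-1.9 3.2 0 0 0 0 0;-1.9 3.2 0 0 0 0.09 0"
}}

```text
clock: 12.23
tcp_pos: [0.636, -0.2521, 0.2152]
tcp_rot: [-2.186, -2.253, 0.001]
wrist_force: [-0.2, 0.0, 0.7]
gripper_width: 0.0853
```

Request:
{"api": "carry_out", "payload": {
  "series": "0 0 0 0 0 0.09 0;0 0 0 0 0 0.09 0;0 0 0 0 0 0 0;0 0 0 0 0 0 0"
}}

```text
clock: 12.57
tcp_pos: [0.6343, -0.2517, 0.2156]
tcp_rot: [-2.38, -2.048, 0.002]
wrist_force: [0.2, 0.8, 0.5]
gripper_width: 0.0856
```

```bash
python3 go.py .637 -.2533 .22 -9; python3 snap.py w_hs
```

```text
t12.57 pos [ 0.6343 -0.2517  0.2156] yaw -8.6 q1,q7 [-0.21  0.44]
shift first cm [-0.11  0.29 -0.44]  after turn cm [-0.11  0.29 -0.44]  turn [-0.002  0.     0.008] width 0.0856 F [0.2 0.8 0.5]
12.5667 [ 0.6343 -0.2517  0.2156]
```

View pics/w_hs.png

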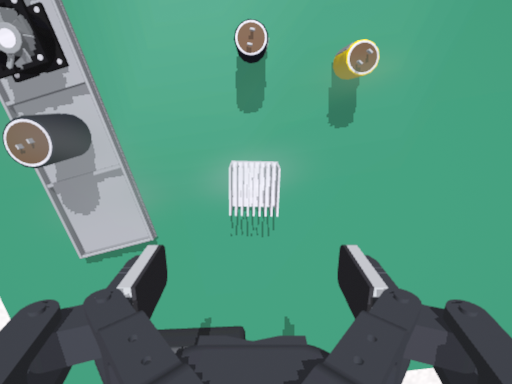

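Run:
```python
from h import *
T=np.load("pics/w_hs.npz")["T"];cal=calibration("wrist")
f=cv2.imread("pics/w_hs.png");h=cv2.cvtColor(f,cv2.COLOR_BGR2HSV)
m=((h[...,1]<60)&(h[...,2]>110)).astype(np.uint8)
m=cv2.morphologyEx(m,cv2.MORPH_CLOSE,np.ones((5,5)))
n,l,st,ce=cv2.connectedComponentsWithStats(m)
i=l[185,255];print(st[i],ce[i])
c=max(cv2.findContours((l==i).astype(np.uint8),0,2)[0],key=cv2.contourArea)
for z in(.018,.034):print(z,cv2.minAreaRect((ray(cal,c[:,0,:],z,T)[:,:2]*1000).astype(np.float32)))
cv2.imwrite("pics/hsz.png",cv2.resize(f[150:245,215:295],None,fx=6,fy=6,interpolation=0))
```

```text
[ 228  160   53   57 2863] [253.68669228 187.96646874]
0.018 ((635.022705078125, -255.07652282714844), (55.536678314208984, 49.08161926269531), 80.03355407714844)
0.034 ((635.6571655273438, -250.40638732910156), (52.22978210449219, 46.159156799316406), 80.03353881835938)
```

View pics/hsz.png

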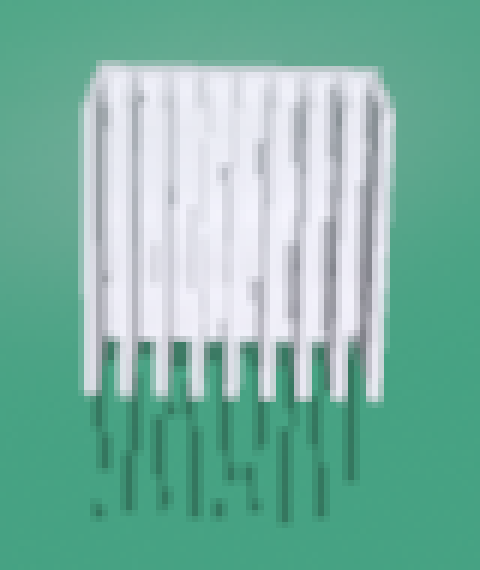

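The heat sink is at (254,188), aligned with the tool, fins across the grip. It measures (0.636, -0.2545), within 2 mm of the top view.

Request:
{"api": "carry_out", "payload": {
  "series": "-0.3 0.2 2.5 0 0 0.01 0;0 0 3.5 0 0 0 0;0 0 3.5 0 0 0 0;0 0 2 0 0 0 0;0 0 1 0 0 0 0"
}}

```text
clock: 13.03
tcp_pos: [0.6346, -0.2538, 0.0887]
tcp_rot: [-2.388, -2.035, 0.002]
wrist_force: [-0.5, -0.0, 0.1]
gripper_width: 0.0856
```

Request:
{"api": "carry_out", "payload": {
  "series": "0 0 0.5 0 0 0 0;0 0 0 0 0 0 0;0 0 0 0 0 0 0"
}}

```text
clock: 13.28
tcp_pos: [0.6369, -0.2555, 0.0885]
tcp_rot: [2.392, 2.034, 0.002]
wrist_force: [-0.1, -0.9, 0.3]
gripper_width: 0.0856
```

```bash
python3 go.py .636 -.2545 .0845 -9; python3 snap.py w_hs2
```

```text
t13.28 pos [ 0.6369 -0.2555  0.0885] yaw -9.2 q1,q7 [-0.16  0.49]
shift first cm [ 0.08 -0.11  0.4 ]  after turn cm [ 0.08 -0.11  0.4 ]  turn [ 0.002  0.    -0.004] width 0.0856 F [-0.1 -0.9  0.3]
13.2833 [ 0.6369 -0.2555  0.0885]
```

View pics/w_hs2.png

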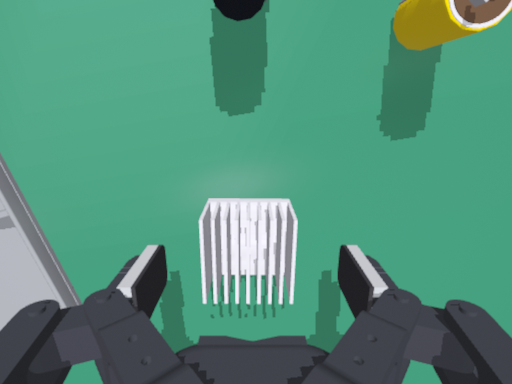

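Well centred between the pads. Lower 3 mm more, then close.

Request:
{"api": "carry_out", "payload": {
  "series": "0 -0.1 0.3 0 0 0 0;0 0 0 0 0 0 0.3;0 0 0 0 0 0 0.5;0 0 0 0 0 0 0.65;0 0 0 0 0 0 0.65",
  "newtons": 30
}}

```text
clock: 13.75
tcp_pos: [0.6356, -0.255, 0.0845]
tcp_rot: [2.393, 2.034, 0.001]
wrist_force: [-0.1, -0.1, -0.9]
gripper_width: 0.0443
```

Request:
{"api": "carry_out", "payload": {
  "series": "0 0 0 0 0 0 0.65;0 0 0 0 0 0 0.65;0 0 0 0 0 0 0.65"
}}

```text
clock: 14.0
tcp_pos: [0.6355, -0.255, 0.0843]
tcp_rot: [2.394, 2.034, 0.0]
wrist_force: [-0.4, 0.6, 4.9]
gripper_width: 0.0443
```

Request:
{"api": "carry_out", "payload": {
  "series": "0 0 -1 0 0 0 0.65;0 0 -3 0 0 0 0.65;0 0 -3.5 0 0 0 0.65;0 0 -3 0 0 0 0.65;0 0 0 0 0 0 0.65"
}}

```text
clock: 14.42
tcp_pos: [0.6373, -0.2567, 0.1961]
tcp_rot: [2.389, 2.029, 0.007]
wrist_force: [1.3, -1.7, -0.2]
gripper_width: 0.0442
```

```bash
python3 snap.py w_hs3; python3 go.py .4804 -.2588 .19 6.9
```

```text
14.4167 [ 0.6373 -0.2567  0.1961]
t14.47 pos [ 0.6365 -0.2559  0.1931] yaw -9.3 q1,q7 [-0.2   0.44]
shift first cm [ -2.8  -15.37   0.22]  after turn cm [  1.59 -15.54   0.31]  turn [ 0.006  0.002 -0.283] width 0.0448 F [ 0.6  0.1 -2. ]
```

View pics/w_hs3.png

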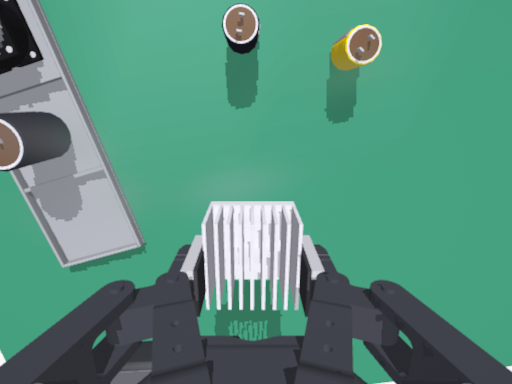

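Held level. Carrying it to the last pocket.

Request:
{"api": "carry_out", "payload": {
  "series": "-0.4 -2.2 0 0 0 0 0.65;-0.6 -3.3 0 0 0 0 0.65;-0.6 -3.3 0 0 0 0 0.65;-0.6 -3.3 0 0 0 0 0.65;-0.6 -3.3 0 0 0 -0.095 0.65"
}}

```text
clock: 14.88
tcp_pos: [0.4766, -0.2571, 0.1876]
tcp_rot: [-2.294, -2.143, 0.002]
wrist_force: [-0.8, -1.5, 0.0]
gripper_width: 0.0442
```

Request:
{"api": "carry_out", "payload": {
  "series": "0 0 0 0 0 -0.095 0.65;0 0 0 0 0 -0.095 0.65;0 0 0 0 0 0 0.65;0 0 0 0 0 0 0.65"
}}

```text
clock: 15.22
tcp_pos: [0.4786, -0.2574, 0.1886]
tcp_rot: [-2.083, -2.35, 0.0]
wrist_force: [0.3, 0.6, -1.5]
gripper_width: 0.0447
```

```bash
python3 go.py .4804 -.2588 .0873 6.9; python3 snap.py w_hs4
```

```text
t15.22 pos [ 0.4786 -0.2574  0.1886] yaw 6.9 q1,q7 [-0.26  0.72]
shift first cm [-0.16  0.17 10.13]  after turn cm [-0.16  0.16 10.13]  turn [-0.001 -0.    -0.   ] width 0.0447 F [ 0.3  0.6 -1.5]
15.2167 [ 0.4786 -0.2574  0.1886]
```

View pics/w_hs4.png

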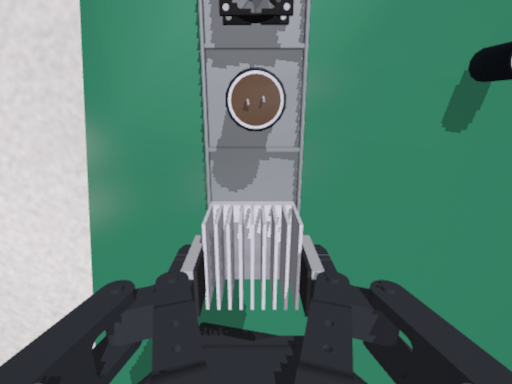

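The large cap is centred in the middle pocket at (256,100), and the heat sink is lined up over the last one.

Request:
{"api": "carry_out", "payload": {
  "series": "-0.2 0.2 2 0 0 0 0.65;0 0 3.5 0 0 0 0.65;0 0 2.5 0 0 0 0.65;0 0 1 0 0 0 0.65;0 0 0.5 0 0 0 0.65"
}}

```text
clock: 15.68
tcp_pos: [0.4802, -0.2591, 0.0921]
tcp_rot: [-2.081, -2.35, 0.004]
wrist_force: [-1.0, -0.5, -0.2]
gripper_width: 0.0444
```

Request:
{"api": "carry_out", "payload": {
  "series": "0 0 0.1 0 0 0 0.65;0 0 0 0 0 0 0.65;0 0 0 0 0 0 0.65"
}}

```text
clock: 15.93
tcp_pos: [0.4819, -0.2599, 0.0942]
tcp_rot: [2.08, 2.352, 0.001]
wrist_force: [-0.2, -0.1, -0.9]
gripper_width: 0.0442
```

Request:
{"api": "carry_out", "payload": {
  "series": "0 -0.1 0.3 0 0 0 0.65;0 0 0.2 0 0 0 0.65;0 0 0 0 0 0 0.65"
}}

```text
clock: 16.18
tcp_pos: [0.4801, -0.2595, 0.088]
tcp_rot: [2.081, 2.354, 0.001]
wrist_force: [0.1, 0.7, -1.6]
gripper_width: 0.0444
```

Request:
{"api": "carry_out", "payload": {
  "series": "0 0 0.1 0 0 0 0.65;0 0 0 0 0 0 0.65"
}}

```text
clock: 16.35
tcp_pos: [0.4802, -0.2596, 0.0873]
tcp_rot: [2.081, 2.354, 0.001]
wrist_force: [-1.3, 0.8, 2.8]
gripper_width: 0.0445
```

Touching. Release and lift.

Request:
{"api": "carry_out", "payload": {
  "series": "0 0 0 0 0 0 0.4;0 0 0 0 0 0 0.3;0 0 0 0 0 0 0.1;0 0 0 0 0 0 0;0 0 0 0 0 0 0"
}}

```text
clock: 16.77
tcp_pos: [0.48, -0.2595, 0.0869]
tcp_rot: [-2.081, -2.354, 0.0]
wrist_force: [-0.1, 0.2, 0.7]
gripper_width: 0.085
```

Request:
{"api": "carry_out", "payload": {
  "series": "0 0 -2 0 0 0 0;0 0 -3.5 0 0 0 0;0 0 -3.5 0 0 0 0;0 0 -3.5 0 0 0 0;0 0 0 0 0 0 0"
}}

```text
clock: 17.18
tcp_pos: [0.4822, -0.2614, 0.2182]
tcp_rot: [2.077, 2.347, 0.006]
wrist_force: [1.3, -0.9, 0.0]
gripper_width: 0.0855
```

```bash
python3 snap.py w_hs5; python3 go.py .6535 -.133 .22 6.9
```

```text
17.1833 [ 0.4822 -0.2614  0.2182]
t17.23 pos [ 0.4816 -0.2605  0.2154] yaw 7.0 q1,q7 [-0.28  0.71]
shift first cm [10.55 18.63 -0.37]  after turn cm [10.59 18.6  -0.46]  turn [0.006 0.002 0.002] width 0.0854 F [ 0.3  0.  -0.4]
```

View pics/w_hs5.png

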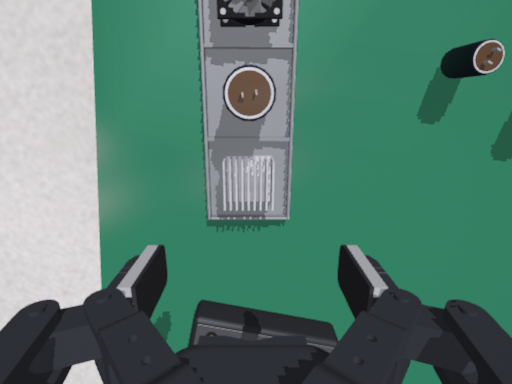

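Heat sink sits in the last pocket at (249,185). Now the small black capacitor, with the jaws partly closed to keep clear of the yellow one.

Request:
{"api": "carry_out", "payload": {
  "series": "1.2 2.2 0 0 0 0 0;1.8 3.2 0 0 0 0 0.3;1.9 3.3 0 0 0 0 0.3;1.9 3.3 0 0 0 0 0.3;1.9 3.3 0 0 0 0 0.3"
}}

```text
clock: 17.65
tcp_pos: [0.622, -0.1529, 0.2106]
tcp_rot: [-2.08, -2.353, 0.001]
wrist_force: [0.5, -1.7, 0.6]
gripper_width: 0.0596
```

Request:
{"api": "carry_out", "payload": {
  "series": "1.8 3.2 0 0 0 0 0.3;0 0 0 0 0 0 0.3;0 0 0 0 0 0 0.3"
}}

```text
clock: 17.9
tcp_pos: [0.6517, -0.13, 0.2097]
tcp_rot: [-2.075, -2.357, 0.003]
wrist_force: [-0.8, -1.4, 0.5]
gripper_width: 0.0595
```

```bash
python3 snap.py w_cs; python3 go.py .6535 -.133 .22 6.9
```

```text
17.9 [ 0.6517 -0.13    0.2097]
t17.95 pos [ 0.6506 -0.1321  0.2102] yaw 7.1 q1,q7 [-0.37  0.5 ]
shift first cm [-0.12  0.28 -0.98]  after turn cm [-0.12  0.28 -0.98]  turn [-0.003  0.     0.004] width 0.0597 F [ 0.5 -0.   0.1]
```

View pics/w_cs.png

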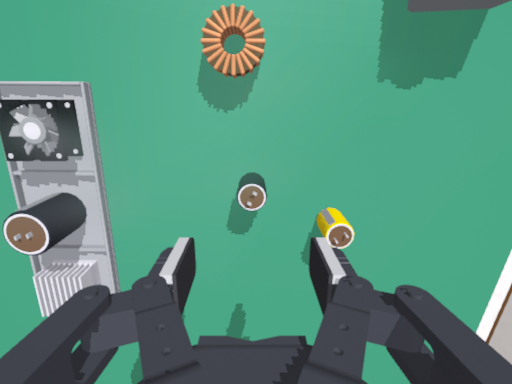

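Run:
```python
from h import *
T=np.load("pics/w_cs.npz")["T"];cal=calibration("wrist")
print(ray(cal,[(252.5,197),(338,235)],.042,T), np.ptp(ray(cal,[(238.5,197),(266,197)],.042,T),axis=0))
```

```text
[[ 0.65200713 -0.13134779  0.042     ]
 [ 0.73190455 -0.15688706  0.042     ]] [2.32971472e-02 2.99034455e-03 2.77555756e-17]
```

The black cap's top is at (252,197), which puts it at (0.652, -0.1315); the yellow one is 80 mm farther in x. Descending.

Request:
{"api": "carry_out", "payload": {
  "series": "0 0.2 2 0 0 0 0.3;0 0 3.5 0 0 0 0.3;0 0 3 0 0 0 0.3;0 0 2 0 0 0 0.3;0 0 1 0 0 0 0.3"
}}

```text
clock: 18.37
tcp_pos: [0.65, -0.1334, 0.0935]
tcp_rot: [-2.081, -2.349, 0.005]
wrist_force: [-0.9, 0.1, -1.5]
gripper_width: 0.0599
```

Request:
{"api": "carry_out", "payload": {
  "series": "0 0 0.5 0 0 0 0.3;0 0 0 0 0 0 0.3;0 0 0 0 0 0 0.3"
}}

```text
clock: 18.62
tcp_pos: [0.6531, -0.1331, 0.0932]
tcp_rot: [2.081, 2.352, 0.001]
wrist_force: [0.9, 0.4, 0.8]
gripper_width: 0.0597
```

```bash
python3 snap.py w_cs2; python3 go.py .6525 -.132 .089 6.9
```

```text
18.6167 [ 0.6531 -0.1331  0.0932]
t18.67 pos [ 0.6534 -0.133   0.0935] yaw 7.0 q1,q7 [-0.32  0.56]
shift first cm [ 0.11 -0.08  0.45]  after turn cm [ 0.11 -0.08  0.45]  turn [0.002 0.001 0.002] width 0.0597 F [-0.1  0.   0. ]
```

View pics/w_cs2.png

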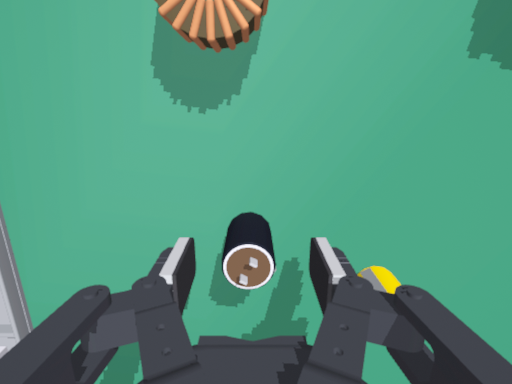

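The cap is between the pads, centred at (248,265), and the yellow one is clear outside the right finger.

Request:
{"api": "carry_out", "payload": {
  "series": "0 -0.1 0.4 0 0 0 0.3;0 0 0 0 0 0 0.5;0 0 0 0 0 0 0.7;0 0 0 0 0 0 0.85;0 0 0 0 0 0 0.85",
  "newtons": 30
}}

```text
clock: 19.08
tcp_pos: [0.652, -0.1325, 0.0884]
tcp_rot: [2.08, 2.354, 0.001]
wrist_force: [-0.8, -0.8, 3.2]
gripper_width: 0.0248
```

Request:
{"api": "carry_out", "payload": {
  "series": "0 0 0 0 0 0 0.85;0 0 0 0 0 0 0.85;0 0 0 0 0 0 0.85"
}}

```text
clock: 19.33
tcp_pos: [0.652, -0.1325, 0.0884]
tcp_rot: [2.08, 2.353, 0.001]
wrist_force: [-1.7, 1.1, 5.8]
gripper_width: 0.0249
```

Request:
{"api": "carry_out", "payload": {
  "series": "0 0 -1 0 0 0 0.85;0 0 -3 0 0 0 0.85;0 0 -3.5 0 0 0 0.85;0 0 -3.5 0 0 0 0.85;0 0 0 0 0 0 0.85"
}}

```text
clock: 19.75
tcp_pos: [0.6543, -0.134, 0.2057]
tcp_rot: [2.076, 2.347, 0.008]
wrist_force: [0.7, -0.9, -0.1]
gripper_width: 0.0248
```

```bash
python3 snap.py w_cs3; python3 go.py .4579 .135 .2 6.9
```

```text
19.75 [ 0.6543 -0.134   0.2057]
t19.80 pos [ 0.6535 -0.1334  0.2026] yaw 7.0 q1,q7 [-0.37  0.51]
shift first cm [ 29.03 -16.13   0.1 ]  after turn cm [ 29.   -16.19   0.26]  turn [0.007 0.002 0.002] width 0.0248 F [ 0.5 -0.9 -0.7]
```

View pics/w_cs3.png

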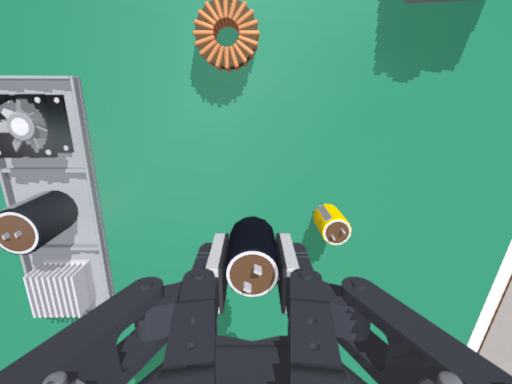

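Held upright. Carrying it to the -y pocket of the two-pocket tray, passing above the choke.

Request:
{"api": "carry_out", "payload": {
  "series": "1.6 -0.9 0 0 0 0 0.85;2.8 -1.5 0 0 0 0 0.85;3.1 -1.7 0 0 0 0 0.85;3.1 -1.7 0 0 0 0 0.85;3.1 -1.7 0 0 0 0 0.85"
}}

```text
clock: 20.22
tcp_pos: [0.5589, -0.0047, 0.197]
tcp_rot: [-2.08, -2.353, 0.002]
wrist_force: [0.6, 0.7, 0.1]
gripper_width: 0.025
```

Request:
{"api": "carry_out", "payload": {
  "series": "3.1 -1.7 0 0 0 0 0.85;3.1 -1.7 0 0 0 0 0.85;3.1 -1.7 0 0 0 0 0.85;3 -1.7 0 0 0 0 0.85;2.6 -1.5 0 0 0 0 0.85"
}}

```text
clock: 20.63
tcp_pos: [0.4578, 0.1336, 0.1974]
tcp_rot: [-2.079, -2.355, 0.001]
wrist_force: [0.6, 0.5, -0.1]
gripper_width: 0.0246
```

Request:
{"api": "carry_out", "payload": {
  "series": "0.4 -0.3 0 0 0 0 0.85;0 0 0 0 0 0 0.85;0 0 0 0 0 0 0.85"
}}

```text
clock: 20.88
tcp_pos: [0.4564, 0.1351, 0.1977]
tcp_rot: [2.08, 2.354, -0.001]
wrist_force: [0.4, -1.0, 0.2]
gripper_width: 0.0247
```

```bash
python3 snap.py w_cs4; python3 go.py .4579 .135 .0914 6.9
```

```text
20.8833 [0.4564 0.1351 0.1977]
t20.93 pos [0.4568 0.1345 0.1978] yaw 7.0 q1,q7 [-0.96 -0.21]
shift first cm [ 0.04  0.11 10.64]  after turn cm [ 0.04  0.11 10.64]  turn [-0.     0.     0.002] width 0.0246 F [-0.  -0.1 -1.1]
```

View pics/w_cs4.png

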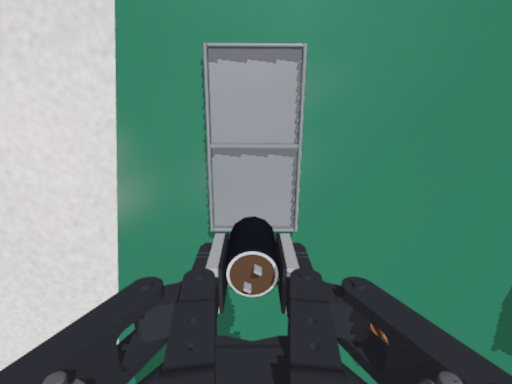

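Run:
```python
from h import *
T=np.load("pics/w_cs4.npz")["T"];cal=calibration("wrist")
q=ray(cal,[(205,45),(306,45),(298,232),(211,232)],.014,T);print(q.round(4),q.mean(0))
a=(q[0]+q[1])/2;b=(q[2]+q[3])/2;e=(a-b)/np.linalg.norm(a-b);print(np.linalg.norm(a-b),q.mean(0)+.0395*e,q.mean(0)-.0395*e)
```

```text
[[0.4053 0.2485 0.014 ]
 [0.484  0.2582 0.014 ]
 [0.5048 0.0993 0.014 ]
 [0.4231 0.0892 0.014 ]] [0.45427658 0.17380133 0.014     ]
0.1603172554145554 [0.44951561 0.21301336 0.014     ] [0.45903755 0.13458931 0.014     ]
```

The tray length measures 160.3 mm (161 given), and its pockets are at (0.4495, 0.213) and (0.459, 0.1346), agreeing with the top view. Lowering.

Request:
{"api": "carry_out", "payload": {
  "series": "0 0.2 2 0 0 0 0.85;0 0 3.5 0 0 0 0.85;0 0 2.5 0 0 0 0.85;0 0 1.2 0 0 0 0.85;0 0 0.6 0 0 0 0.85"
}}

```text
clock: 21.35
tcp_pos: [0.4581, 0.1336, 0.0978]
tcp_rot: [2.084, 2.351, -0.006]
wrist_force: [-0.2, -0.6, 0.1]
gripper_width: 0.025
```

Request:
{"api": "carry_out", "payload": {
  "series": "0 0 0.4 0 0 0 0.85;0 0 0 0 0 0 0.85;0 0 0 0 0 0 0.85"
}}

```text
clock: 21.6
tcp_pos: [0.4591, 0.1355, 0.0966]
tcp_rot: [2.081, 2.352, 0.001]
wrist_force: [1.0, 0.3, -0.5]
gripper_width: 0.0248
```

Request:
{"api": "carry_out", "payload": {
  "series": "0 0 0.3 0 0 0 0.85;0 0 0.1 0 0 0 0.85;0 0 0 0 0 0 0.85"
}}

```text
clock: 21.85
tcp_pos: [0.4585, 0.1359, 0.0922]
tcp_rot: [2.081, 2.354, 0.001]
wrist_force: [-0.2, 0.6, 0.0]
gripper_width: 0.0254
```

Request:
{"api": "carry_out", "payload": {
  "series": "0 0 0.1 0 0 0 0.85;0 0 0 0 0 0 0.85"
}}

```text
clock: 22.02
tcp_pos: [0.4586, 0.1359, 0.0913]
tcp_rot: [2.081, 2.354, 0.001]
wrist_force: [-0.6, -0.5, 2.1]
gripper_width: 0.0248
```

Request:
{"api": "carry_out", "payload": {
  "series": "0 0 0 0 0 0 0.65;0 0 0 0 0 0 0.5;0 0 0 0 0 0 0.3;0 0 0 0 0 0 0.1;0 0 0 0 0 0 0"
}}

```text
clock: 22.43
tcp_pos: [0.4584, 0.1358, 0.0909]
tcp_rot: [2.081, 2.354, -0.0]
wrist_force: [-0.2, -0.5, -0.0]
gripper_width: 0.0764
```

Request:
{"api": "carry_out", "payload": {
  "series": "0 0 -2 0 0 0 0;0 0 -3.5 0 0 0 0;0 0 -3.5 0 0 0 0;0 0 -3.5 0 0 0 0;0 0 0 0 0 0 0"
}}

```text
clock: 22.85
tcp_pos: [0.4611, 0.1364, 0.222]
tcp_rot: [2.08, 2.351, 0.013]
wrist_force: [1.6, -0.4, 0.3]
gripper_width: 0.0854
```

```bash
python3 snap.py w_cs5; python3 go.py .6225 -.0122 .22 6.9
```

```text
22.85 [0.4611 0.1364 0.222 ]
t22.90 pos [0.4601 0.1364 0.2193] yaw 7.0 q1,q7 [-0.98 -0.23]
shift first cm [-16.74  14.3   -0.05]  after turn cm [-16.71  14.34  -0.07]  turn [ 0.006 -0.003  0.002] width 0.0857 F [ 0.5 -0.5 -0.8]
```

View pics/w_cs5.png

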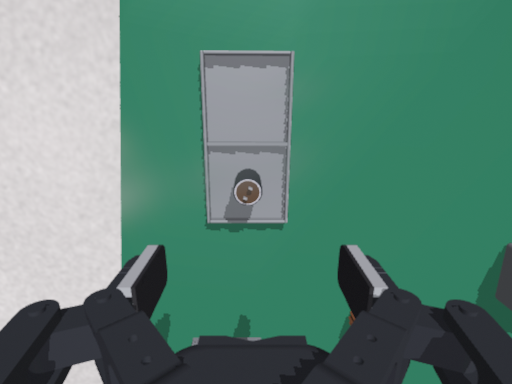

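The small cap stands upright in the middle of the near pocket at (248,190). Last part: the choke.

Request:
{"api": "carry_out", "payload": {
  "series": "-2 1.7 0 0 0 0 0;-2.9 2.5 0 0 0 0 0;-3 2.5 0 0 0 0 0;-3 2.5 0 0 0 0 0;-2.9 2.5 0 0 0 0 0"
}}

```text
clock: 23.32
tcp_pos: [0.5922, 0.0119, 0.2148]
tcp_rot: [-2.079, -2.354, 0.001]
wrist_force: [-0.1, 0.5, 1.4]
gripper_width: 0.0855
```

Request:
{"api": "carry_out", "payload": {
  "series": "-2.9 2.5 0 0 0 0 0;0 0 0 0 0 0 0;0 0 0 0 0 0 0"
}}

```text
clock: 23.57
tcp_pos: [0.62, -0.0152, 0.2141]
tcp_rot: [2.085, 2.35, -0.006]
wrist_force: [0.0, 0.8, -0.5]
gripper_width: 0.0855
```

```bash
python3 snap.py w_ch; python3 go.py .6225 -.0122 .22 6.9
```

```text
23.5667 [ 0.62   -0.0152  0.2141]
t23.62 pos [ 0.6193 -0.0133  0.2143] yaw 6.9 q1,q7 [-0.62  0.3 ]
shift first cm [ 0.07  0.33 -0.57]  after turn cm [ 0.07  0.33 -0.57]  turn [-0.003  0.001  0.001] width 0.0854 F [-0.5  0.3  0. ]
```

View pics/w_ch.png

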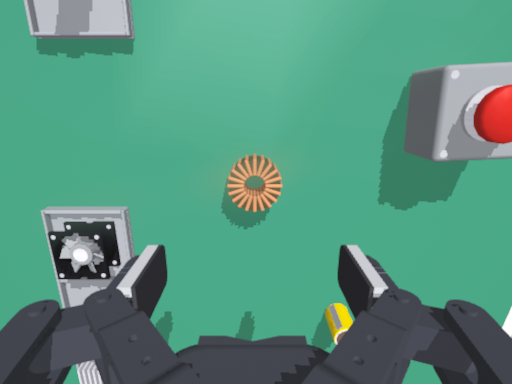

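Run:
```python
from h import *
T=np.load("pics/w_ch.npz")["T"];cal=calibration("wrist")
f=cv2.imread("pics/w_ch.png").astype(int)
m=((f[...,2]>f[...,1]+30)).astype(np.uint8);m[:130]=0;m[230:]=0;m[:,:200]=0;m[:,310:]=0
m=cv2.morphologyEx(m,cv2.MORPH_CLOSE,np.ones((5,5)))
c=max(cv2.findContours(m,0,2)[0],key=cv2.contourArea)
w=ray(cal,c[:,0,:],.016,T)[:,:2]*1000
print(cv2.boundingRect(c),cv2.minAreaRect(w.astype(np.float32)),cv2.minEnclosingCircle(w.astype(np.float32)))
```

```text
(227, 154, 55, 58) ((622.278076171875, -13.873565673828125), (54.7705192565918, 51.8017463684082), 72.30740356445312) ((621.747314453125, -13.188398361206055), 28.127962112426758)
```

Choke is at (254,183), i.e. (0.622, -0.013), agreeing with the top view. Descending.

Request:
{"api": "carry_out", "payload": {
  "series": "0 0.3 2.5 0 0 0 0;0 0 3.5 0 0 0 0;0 0 3.5 0 0 0 0;0 0 2 0 0 0 0;0 0 1 0 0 0 0"
}}

```text
clock: 24.03
tcp_pos: [0.6201, -0.0101, 0.0875]
tcp_rot: [-2.075, -2.353, 0.005]
wrist_force: [0.4, -0.5, -1.2]
gripper_width: 0.0854
```

Request:
{"api": "carry_out", "payload": {
  "series": "0 0 0.5 0 0 0 0;0 0 0 0 0 0 0;0 0 0 0 0 0 0"
}}

```text
clock: 24.28
tcp_pos: [0.6233, -0.0118, 0.0872]
tcp_rot: [2.08, 2.354, 0.002]
wrist_force: [0.6, -0.7, 0.8]
gripper_width: 0.0852
```

```bash
python3 snap.py w_ch2; python3 go.py .622 -.013 .082 6.9
```

```text
24.2833 [ 0.6233 -0.0118  0.0872]
t24.33 pos [ 0.6236 -0.0119  0.0875] yaw 7.1 q1,q7 [-0.55  0.38]
shift first cm [-0.09 -0.17  0.55]  after turn cm [-0.09 -0.17  0.55]  turn [ 0.002 -0.     0.003] width 0.0855 F [ 0.1 -0.8 -0.3]
```

View pics/w_ch2.png

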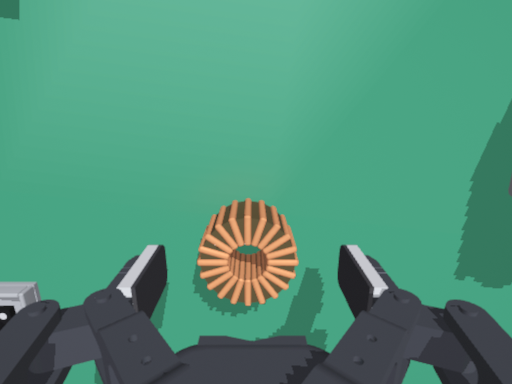

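Straight-sided winding, centred at (248,260). Lower and close.

Request:
{"api": "carry_out", "payload": {
  "series": "-0.1 -0.2 0.5 0 0 0 0;0 0 0 0 0 0 0.2;0 0 0 0 0 0 0.4;0 0 0 0 0 0 0.6;0 0 0 0 0 0 0.6",
  "newtons": 45
}}

```text
clock: 24.75
tcp_pos: [0.6212, -0.0135, 0.0816]
tcp_rot: [2.081, 2.353, 0.001]
wrist_force: [-1.3, -0.4, 4.6]
gripper_width: 0.0482
```

Request:
{"api": "carry_out", "payload": {
  "series": "0 0 0 0 0 0 0.6;0 0 0 0 0 0 0.6;0 0 0 0 0 0 0.6"
}}

```text
clock: 25.0
tcp_pos: [0.6212, -0.0135, 0.0816]
tcp_rot: [2.081, 2.353, 0.001]
wrist_force: [-1.7, 0.3, 5.7]
gripper_width: 0.0486
```

Request:
{"api": "carry_out", "payload": {
  "series": "0 0 -1 0 0 0 0.6;0 0 -3 0 0 0 0.6;0 0 -3.5 0 0 0 0.6;0 0 -3.5 0 0 0 0.6;0 0 0 0 0 0 0.6"
}}

```text
clock: 25.42
tcp_pos: [0.6238, -0.0143, 0.1983]
tcp_rot: [2.077, 2.348, 0.011]
wrist_force: [1.6, -0.5, -0.5]
gripper_width: 0.0487
```

```bash
python3 snap.py w_ch3; python3 go.py .4495 .213 .2 6.9
```

```text
25.4167 [ 0.6238 -0.0143  0.1983]
t25.47 pos [ 0.6228 -0.0139  0.1952] yaw 7.0 q1,q7 [-0.61  0.32]
shift first cm [ 24.64 -14.42  -0.57]  after turn cm [ 24.6  -14.48  -0.48]  turn [ 0.007 -0.     0.002] width 0.0484 F [ 0.2 -0.2 -2.6]
```

View pics/w_ch3.png

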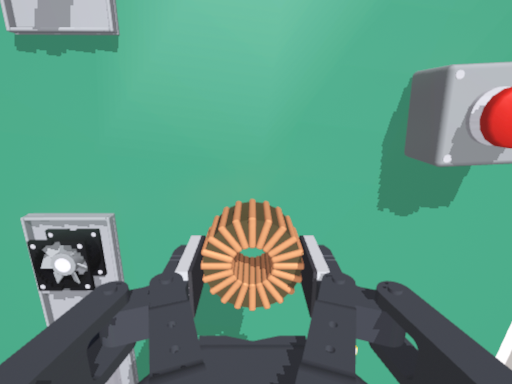

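Choke held level with a 48.5 mm opening. Carrying it to the +y pocket of the two-pocket tray.

Request:
{"api": "carry_out", "payload": {
  "series": "1.6 -1 0 0 0 0 0.6;2.7 -1.6 0 0 0 0 0.6;3 -1.7 0 0 0 0 0.6;3 -1.7 0 0 0 0 0.6;3 -1.7 0 0 0 0 0.6"
}}

```text
clock: 25.88
tcp_pos: [0.5265, 0.11, 0.19]
tcp_rot: [-2.081, -2.353, 0.002]
wrist_force: [0.9, -0.1, -1.4]
gripper_width: 0.0487
```

Request:
{"api": "carry_out", "payload": {
  "series": "3 -1.8 0 0 0 0 0.6;3 -1.8 0 0 0 0 0.6;3 -1.8 0 0 0 0 0.6;2.3 -1.3 0 0 0 0 0.6;0 0 0 0 0 0 0.6"
}}

```text
clock: 26.3
tcp_pos: [0.4438, 0.2178, 0.1901]
tcp_rot: [-2.07, -2.359, 0.002]
wrist_force: [0.1, -0.0, -0.9]
gripper_width: 0.0483
```

Request:
{"api": "carry_out", "payload": {
  "series": "0 0 0 0 0 0 0.6;0 0 0 0 0 0 0.6"
}}

```text
clock: 26.47
tcp_pos: [0.4478, 0.2125, 0.1905]
tcp_rot: [2.081, 2.354, -0.001]
wrist_force: [0.2, 0.2, -1.5]
gripper_width: 0.0488
```

```bash
python3 snap.py w_ch4; python3 go.py .4495 .213 .0846 6.9
```

```text
26.4667 [0.4478 0.2125 0.1905]
t26.52 pos [0.4482 0.212  0.1906] yaw 7.0 q1,q7 [-1.12 -0.33]
shift first cm [ 0.09  0.15 10.6 ]  after turn cm [ 0.08  0.14 10.6 ]  turn [-0.     0.001  0.001] width 0.0485 F [ 0.4  0.2 -0.5]
```

View pics/w_ch4.png

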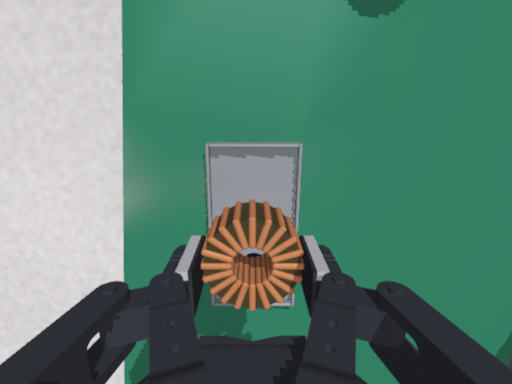

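Request:
{"api": "carry_out", "payload": {
  "series": "0.1 0.1 2 0 0 0 0.6;0 0 3.5 0 0 0 0.6;0 0 2.5 0 0 0 0.6;0 0 1.2 0 0 0 0.6;0 0 0.5 0 0 0 0.6"
}}

```text
clock: 26.93
tcp_pos: [0.4483, 0.2125, 0.092]
tcp_rot: [2.083, 2.352, -0.006]
wrist_force: [-0.4, 0.4, -1.7]
gripper_width: 0.0482
```

Request:
{"api": "carry_out", "payload": {
  "series": "0 0 0.4 0 0 0 0.6;0 0 0 0 0 0 0.6;0 0 0 0 0 0 0.6"
}}

```text
clock: 27.18
tcp_pos: [0.4495, 0.2143, 0.0909]
tcp_rot: [2.081, 2.353, 0.002]
wrist_force: [0.9, 1.7, -0.2]
gripper_width: 0.0484
```

Request:
{"api": "carry_out", "payload": {
  "series": "0 0 0.2 0 0 0 0.6;0 0 0 0 0 0 0.6;0 0 0 0 0 0 0.6"
}}

```text
clock: 27.43
tcp_pos: [0.4489, 0.2144, 0.0884]
tcp_rot: [-2.081, -2.354, -0.001]
wrist_force: [-0.3, 0.4, -1.9]
gripper_width: 0.0482
```

Request:
{"api": "carry_out", "payload": {
  "series": "0 0 0.2 0 0 0 0.6;0 0 0 0 0 0 0.6;0 0 0 0 0 0 0.6"
}}

```text
clock: 27.68
tcp_pos: [0.4486, 0.2142, 0.0859]
tcp_rot: [-2.081, -2.354, 0.0]
wrist_force: [0.5, 0.5, -1.0]
gripper_width: 0.0486
```

Request:
{"api": "carry_out", "payload": {
  "series": "0 0 0.1 0 0 0 0.6;0 0 0 0 0 0 0.6;0 0 0 0 0 0 0.6"
}}

```text
clock: 27.93
tcp_pos: [0.4486, 0.2142, 0.0849]
tcp_rot: [2.081, 2.354, -0.0]
wrist_force: [-0.1, -0.7, -1.5]
gripper_width: 0.0484
```

Request:
{"api": "carry_out", "payload": {
  "series": "0 0 0.1 0 0 0 0.6;0 0 0 0 0 0 0.6;0 0 0 0 0 0 0.6"
}}

```text
clock: 28.18
tcp_pos: [0.4488, 0.2142, 0.0845]
tcp_rot: [-2.081, -2.353, -0.0]
wrist_force: [-3.9, -1.7, 9.3]
gripper_width: 0.0484
```

Contact at the expected height. Release and lift.

Request:
{"api": "carry_out", "payload": {
  "series": "0 0 0 0 0 0 0.38;0 0 0 0 0 0 0.28;0 0 0 0 0 0 0.1;0 0 0 0 0 0 0;0 0 0 0 0 0 0"
}}

```text
clock: 28.6
tcp_pos: [0.4487, 0.2142, 0.0839]
tcp_rot: [2.081, 2.354, -0.0]
wrist_force: [0.4, 0.0, 0.5]
gripper_width: 0.085
```

Request:
{"api": "carry_out", "payload": {
  "series": "0 0 -2 0 0 0 0;0 0 -3.5 0 0 0 0;0 0 -3.5 0 0 0 0;0 0 -3.5 0 0 0 0;0 0 0 0 0 0 0"
}}

```text
clock: 29.02
tcp_pos: [0.4514, 0.2152, 0.2151]
tcp_rot: [2.081, 2.352, 0.014]
wrist_force: [1.0, 1.2, 0.2]
gripper_width: 0.0856
```

```bash
python3 snap.py w_end; python3 go.py .45 .5 .28 45
```

```text
29.0167 [0.4514 0.2152 0.2151]
t29.07 pos [0.4503 0.2151 0.2123] yaw 7.0 q1,q7 [-1.14 -0.34]
shift first cm [28.31  3.5  -6.64]  after turn cm [20.17 20.13 -6.77]  turn [ 0.006 -0.002 -0.662] width 0.0856 F [-0.1 -0.6 -0.9]
```

View pics/w_end.png

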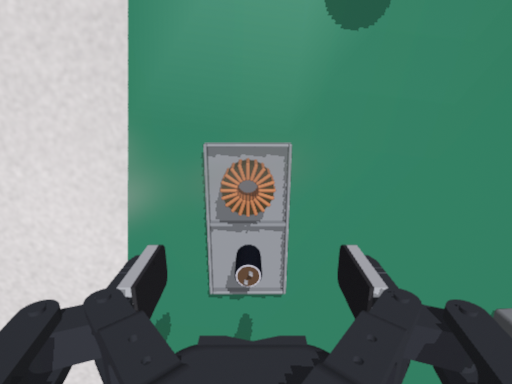

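The choke lies flat at (248,187) and the small cap stands at (248,255) in the two-pocket tray. I'll move the arm aside for a check from the top camera.

Request:
{"api": "carry_out", "payload": {
  "series": "0 0 -3 0 0 0 0;2 0 -2 0 0 0 0;3.5 0.5 -1 0 0 0 0;3.5 0.5 0 0 0 0 0;3.5 0.5 0 0 0 0 0"
}}

```text
clock: 29.48
tcp_pos: [0.4481, 0.3416, 0.2689]
tcp_rot: [-2.081, -2.353, -0.001]
wrist_force: [-0.6, 0.8, -0.5]
gripper_width: 0.0855
```

Request:
{"api": "carry_out", "payload": {
  "series": "3.5 0.5 0 0 0 0 0;3.5 0.5 0 0 0 0 0;3.5 0.5 0 0 0 0 0;2 0.3 0 0 0 0 0;0 0 0 0 0 0 0"
}}

```text
clock: 29.9
tcp_pos: [0.4482, 0.4715, 0.2662]
tcp_rot: [-2.073, -2.36, 0.004]
wrist_force: [-1.8, -0.4, 0.1]
gripper_width: 0.0854
```

Run:
```python
from h import *
f=grab_frame("top")[...,::-1];cv2.imwrite("pics/topE.png",f)
g=grab_frame("scene")[...,::-1];cv2.imwrite("pics/sceneE.png",g)
a=cv2.resize(f[100:300],None,fx=1.5,fy=1.5,interpolation=2);b=cv2.resize(g[80:350],(768,405))[:,:768]
cv2.imwrite("pics/topEz.png",a);cv2.imwrite("pics/scEz.png",cv2.resize(g[90:340,80:420],None,fx=2.2,fy=2.2,interpolation=2))
f0=cv2.imread("pics/top0.png")
d=cv2.absdiff(f,f0).max(2)
for n,(u,v) in dict(estop=(233,131),spool=(94,222),meter=(421,232),yel=(314,153)).items():
    print(n,d[v-18:v+19,u-18:u+19].mean().round(1))
```

```text
estop 3.4
spool 4.0
meter 3.2
yel 3.4
```

View pics/topEz.png

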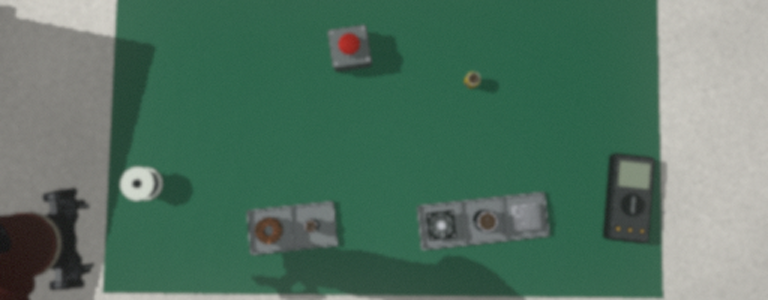

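View pics/scEz.png

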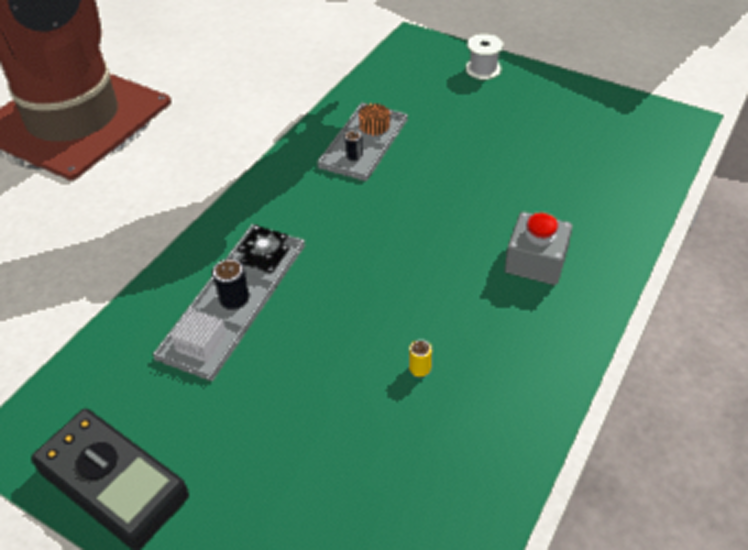

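Both views show all five parts upright in their pockets, the trays flat and the bystanders where they were (only noise-level differences). Handing in.

```bash
python3 -c "
from workcell import *
s=read_state();print(s['clock'],s['qd'],s['gripper_width']);print(finish_job())"
```

```text
30.0 [ 0.0172917  -0.03277848  0.02993665  0.02344134  0.0111252   0.00280385
  0.00223121] 0.08552296423258841
the job is handed in; nothing more can be done
None
```

I put all five parts in their trays and handed the job in at 30.0 s of the 109 s allowed; `finish_job` gives no verdict.

- **Three-pocket tray:** the fan is in the +y pocket, the larger capacitor in the middle and the heat sink in the -y pocket.
- **Two-pocket tray:** the choke is in the +y pocket and the smaller capacitor in the -y pocket.
- **Setting down:** I lowered each part until the wrist force showed contact, then opened the jaws. Contact came within about 1 mm of the expected height each time. Four parts touched at 2–9 N. The fan read 36 N because I lowered it a little far, so I backed off before releasing.
- **Final check:** the wrist, top and scene pictures show every part upright and well inside its pocket, and both trays look flat. I judged the final part positions by eye rather than measuring them again.
- **Bystanders:** before-and-after top pictures show only noise at the multimeter, spool, stop-button box and yellow capacitor.
- **Disagreements:** the top and wrist measurements agreed within about 2 mm. The measured arm pose trailed the commands by a few mm after moves, so I let it settle and re-read it before most of the fine moves. The arm was still settling slightly, well clear of everything, at hand-in.

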